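# Rack the relief tiles in the pottery studio

## Task

Clear the wooden paddle off the slotted rack and stand it in the tall crock, handle down and blade up. Stand the two relief tiles from the sloping easel in the rack, each upright on the edge it stands on now, fully down in its slot and roughly centred along it: the large tile in the slot next to the tall end board, the small tile in the slot at the other end, the middle slot left empty. The tiles chip, so do not drop them, and leave the crock, rack and other pots standing where they are.

Things in the scene. Friction and masses are not known exactly. Their poses are not given: they have to be found in the camera images.
- rack: fixed wooden slotted rack, block 180 (x) x 110 (y) x 55 mm high. Three slots run along y, open at both ends, at x = -56, 0 and +56 mm, each 16 mm wide, 40 mm deep (floor 15 mm above the table). At its +x end, x = 90 to 102 mm, an upright end board 95 mm high. Origin: centre of the block underside; z up. Yaw varies
- slot_board (a point): middle of the floor of the slot next to the end board (for the large tile); axes as the rack: x across the slot, y along it, z up
- slot_open (a point): middle of the floor of the slot at the end without a board (for the small tile); axes as the rack
- easel: fixed plywood easel 110 x 300 x 60 mm; both tiles stand side by side in its sloping trough (70 mm either side of its middle, either order), leaning 30 degrees from vertical, tops towards -x (the robot). Its back board covers only the lowest 50 mm of a tile. Origin: centre of the underside; tile lower edges at x = +30, z = 34 mm. Yaw varies
- tile_large: large off-white stoneware tile with a flower relief (1 mm high) on both faces, 110 wide (y) x 130 high (z) x 10 mm thick (x), 0.3 kg. Origin: middle of the lower edge; z runs up the tile to its upper edge, x is its face normal
- tile_small: small off-white stoneware tile of the same kind, 90 wide (y) x 100 high (z) x 10 mm thick (x), 0.19 kg. Origin: middle of the lower edge; z runs up the tile, x is its face normal
- paddle: dark flat wooden paddle 180 mm long, lying flat across the rack top over all three slots. Handle 120 x 16 x 12 mm from x = -90 to +30 mm, blade 60 x 36 x 10 mm from x = +30 to +90 mm; centre of mass near x = +16 mm. Origin: x = 0 on the underside, 6 mm below mid-thickness; x points to the blade end, z up from the flat face
- paddle_butt (a point): centre of the handle's end of the paddle (x = -90 mm, mid-thickness)
- crock: off-white straight round stoneware crock, 112 mm high, outer diameter 86 (89 at the rim), inner diameter 76 mm, inner floor 7 mm up, 0.8 kg, loose. Origin: centre of the underside, z up
- bowl: bystander: off-white bowl, 110 mm across, 55 mm high; origin centre of the underside
- mug: bystander: off-white mug with handle at its +y, 80 mm across, 90 mm high; origin centre of the underside
- vase: bystander: terracotta vase, 84 mm across, 110 mm high; origin centre of the underside
- rib: bystander: round flat wooden rib lying on the table, 72 mm across, 9 mm thick; origin centre of the underside
- cup: bystander: terracotta cup, 68 mm across, 60 mm high; origin centre of the underside

How it is judged:
At the end, for the whole second after the job is handed in: Paddle at rest in the upright crock, butt under 60 mm up, blade up, leaning under 49 deg. Large tile in the slot by the end board, small in the opposite end slot: within 8 mm across, 30 mm along, under 6 mm off the floor, 11 deg of upright, 14 deg of square, at rest (horizontal distance between paddle_butt and crock below 0.04 m and z of paddle_butt in the frame of crock between 0 and 0.06 m and angle between paddle's own x axis and vertical below 0.85 rad and linear speed of each of paddle, tile_large, tile_small below 0.03 m/s and angle between crock's own z axis and vertical below 0.1 rad and x of tile_large in the frame of slot_board between -0.008 and 0.008 m and y of tile_large in the frame of slot_board between -0.03 and 0.03 m and z of tile_large in the frame of slot_board below 0.006 m and angle between each of tile_large, tile_small's own z axis and vertical below 0.2 rad and angle between the x axis of each of tile_large, tile_small and the x axis of rack, either way round below 0.25 rad and x of tile_small in the frame of slot_open between -0.008 and 0.008 m and y of tile_small in the frame of slot_open between -0.03 and 0.03 m and z of tile_small in the frame of slot_open below 0.006 m); the robot touches nothing.
It fails at once if a tile is dropped (falls free faster than 0.75 m/s, about 30 mm) ((contact force between tile_large and the fingers below 0.2 N and linear speed of tile_large above 0.75 m/s) or (contact force between tile_small and the fingers below 0.2 N and linear speed of tile_small above 0.75 m/s)).
It fails at once if the crock is shifted more than 40 mm (distance of crock from where it was at the start of the episode above 0.04 m).
It fails at once if a bystander is moved more than 30 mm (distance of any of bowl, mug, vase, rib, cup from where it was at the start of the episode above 0.03 m).
It fails at once if a bystander pot is tipped over (angle between any of bowl, mug, vase, rib, cup's own z axis and vertical above 0.5 rad).
It also fails if it takes over 72 s, if anything falls off the work surface, if the arm or the gripper's body presses on something with over 40 N, if the wrist force passes 120 N, or if a joint passes its speed limit or range.

## Robot

A 6-joint arm with a two-finger parallel gripper is mounted at the origin on the work surface. World frame = base frame: x ahead of the robot, y to its left, z up, the work surface at z = 0. Lengths are in m, angles in rad, forces in N, time in s.
With the tool pointing down it reaches from about 0.325 to 0.775 m from the base axis. Payload 5.5 kg.
Tool frame: the origin (TCP) lies on the centre line of the jaws, within the pads' length; the fingertips stand 14 mm ahead of it and the grasp point (between the pads) lies 5 mm behind it (finger_overhang is the distance from the TCP to the fingertips, in m); z points along the fingers, y is the direction in which the jaws open and shut (so a half turn about z gives the same grasp; the last joint's range is limited). The gripper opens to 85 mm and grips with 20 to 120 N. Pads are 22 mm wide; open, the fingers measure 114 mm over their backs; the gripper's body (76 mm by 85 mm) begins 54 mm behind the grasp point. The pads swing forward as they close: fully open they stand 13 mm farther back than shut.
Start: joints at [-1.161, 0.091, 1.231, -0, 1.82, -0.057], TCP at [0.27, -0.536, 0.245] pointing down, gripper open.
Joint ranges: [-2.87, 2.87], [-0.86, 2.18], [0.17, 2.46], [-1.51, 4.65], [0.06, 2.69], [-2.65, 2.65]. Speed limits (rad/s): [2.57, 2.57, 3.01, 3.14, 3.14, 3.14].

## Interface

Orientations are given as a 3x3 rotation matrix whose columns are the frame's x, y, z axes.
In Python, from station import observe, capture, finish_job, finger_overhang gives the robot as it stands.
- The arm moves only by the shell command python3 -m pendant 'ROWS' [FORCE]. ROWS is a JSON object of lists of equal length, an entry for each row: "jaw": the finger opening in mm, from 0 to 85.4; "translation": the shift along the tool's x, y, z in mm, a list of three; "rot": the turn, a rotation vector about the tool's x, y, z in degrees, a list of three. A call has 1 to 5 rows; each row shifts and turns the pose as measured when the row begins, along the tool's axes as they then stand; what a row does not reach is not made up. A row lasts 1/12 s, in which the tool goes at most 41.7 mm and 7.16 degrees, less where a joint would pass 70% of its speed; a pose out of reach is approached as far as the arm can. A call with a gripper value outside its range is refused whole. The fingers move at their own pace and stop on an object; FORCE is the grip in N (left out, the last holds). Time passes only in rows, so rows that do not move let the fingers close. It gives the time, the measured TCP pose, the force and the opening at its end, in the units of the state.
- observe(): the state, without advancing time (a new reading comes with each control period).
- capture(name): name is "side" or "top" or "wrist"; returns a dict with "pixels" (384x512x3 uint8, blue, green, red), "depth" (384x512 float32, m along the optical axis (not along the pixel's ray), 0 where there is no reading), "fovy" (degrees; the focal length in pixels is half the picture's height over the tangent of half this angle, whatever the lens; pixels are square), "cx", "cy" (the principal point, pixels), "R" (3x3) and "t" (3): a world point X has camera coordinates R X + t; the wrist camera has in their place "tool_from_camera" (4x4, takes a point from camera to tool coordinates, whose origin is the TCP and whose axes are the flange's). Camera axes: x right, y down, z forward; pixel columns grow to the right and rows downward; lengths in m; the calibration is good to about 2 mm. A picture is of the moment at which its call begins: read the wrist's pose just before it.
- finish_job(): hands the job in, once; it reports no verdict.
The state is a dict: "time_s": time; "joint_positions": joint angles; "dq": joint speeds; "joint_torque": joint torques, N m; "eef_pos": TCP position; "orientation": TCP orientation; "contact_force": force on the tool from outside, world axes, zero at the start; "torque": the same for the moment, N m; "finger_gap": finger opening in m.
Only numpy, scipy, OpenCV 4.12 (cv2) and the standard library are available. Lean on these libraries where they do the work, as an engineer would, in place of code of your own. Each camera call takes 0.05 s, during which the arm holds its last target. There are 200 camera calls.

## Working session

There is one attempt and no reset: what is moved stays moved. The work goes in short steps, Python scripts to look and compute and a shell command to move; the robot and the scene stay as the last step left them, time stands still between calls to the robot, and variables do not carry over. Pictures are saved under pics/ and viewed, about 8 in all and at most 12, crops included, and the job is handed in when it is done.

```bash
ls; mkdir -p pics
cat > h.py <<'E'
import numpy as np,cv2
from station import observe,capture
def snap(n,f,crop=None,scale=1):
    s=observe();c=capture(n);im=c["pixels"];np.savez('pics/'+f+'.npz',depth=c["depth"],P=np.array(0))
    if crop: x0,y0,x1,y1=crop; im=im[y0:y1,x0:x1]
    if scale!=1: im=cv2.resize(im,None,fx=scale,fy=scale,interpolation=cv2.INTER_CUBIC)
    cv2.imwrite('pics/'+f+'.png',im)
    import pickle; pickle.dump((c,s),open('pics/'+f+'.pkl','wb'));return c,s
def load(f):
    import pickle; return pickle.load(open('pics/'+f+'.pkl','rb'))
def cloud(c,s):
    d=c["depth"];h,w=d.shape;f=h/2/np.tan(np.radians(c["fovy"])/2)
    u,v=np.meshgrid(np.arange(w),np.arange(h))
    p=np.stack([(u-c["cx"])/f*d,(v-c["cy"])/f*d,d],-1)
    if "R" in c: p=(p-np.array(c["t"]).ravel())@np.array(c["R"])
    else:
        T=np.array(c["tool_from_camera"]);p=p@T[:3,:3].T+T[:3,3]
        p=p@np.array(s["orientation"]).T+np.array(s["eef_pos"])
    p[d==0]=np.nan;return p
E
python3 - <<'E'
from h import *
for n in("top","side"):
    c,s=snap(n,n+"0",scale=1.5)
    print(n,c["fovy"],c["cx"],c["cy"],c.get("R"),c.get("t"))
print(s)
E
```

```text
pics
top 46.97818069605421 260.780528494337 187.34761345790554 [[-0.02591512 -0.99965738 -0.00367923]
 [-0.97737385  0.02610999 -0.20990147]
 [ 0.20992562 -0.00184363 -0.97771562]] [-0.01539171  0.56873569  1.28684118]
side 45.28407357033588 247.71403283383754 193.76833178928737 [[-8.91328154e-01 -4.53358449e-01  4.88556331e-04]
 [-3.12197234e-01  6.13015161e-01 -7.25772209e-01]
 [ 3.28735471e-01 -6.47053729e-01 -6.87934926e-01]] [0.4808361  0.24819147 1.37483883]
{'time_s': 0.05, 'joint_positions': array([-1.16073378e+00,  9.18585407e-02,  1.23188364e+00, -2.37451697e-05,
        1.81979121e+00, -5.66913691e-02]), 'dq': array([ 0.00046873, -0.00134699, -0.00322052, -0.00061194,  0.00065871,
        0.00209407]), 'joint_torque': array([ 1.35913520e-03, -4.60551524e+01, -4.19551742e+01, -2.77903637e-04,
        1.09805909e-02,  3.01342345e-05]), 'eef_pos': array([ 0.26988936, -0.53559011,  0.2441523 ]), 'orientation': array([[ 8.93036352e-01,  4.49983824e-01, -7.94808737e-04],
       [ 4.49984518e-01, -8.93034601e-01,  1.77065944e-03],
       [ 8.69764035e-05, -1.93891488e-03, -9.99998117e-01]]), 'contact_force': array([0.41380141, 0.37665432, 0.40507802]), 'torque': array([ 0.01013105, -0.00436482, -0.04000187]), 'finger_gap': 0.08495998034178295}
```

View pics/top0.png

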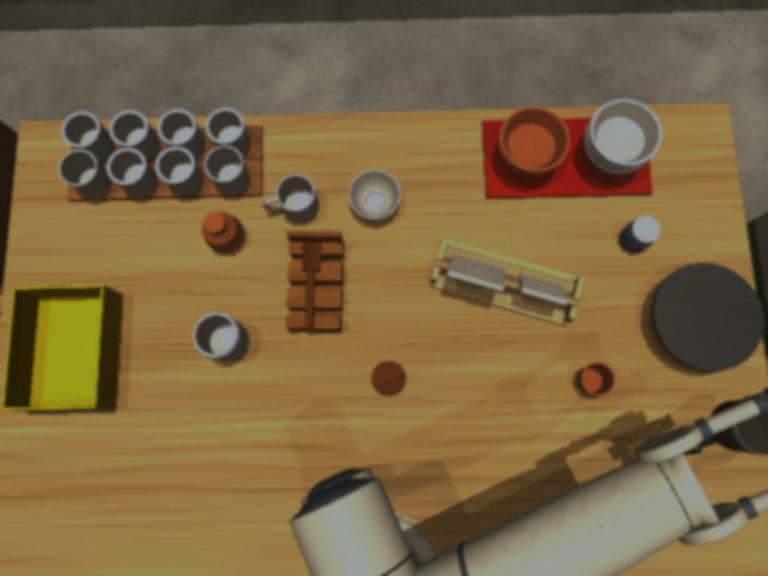

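View pics/side0.png

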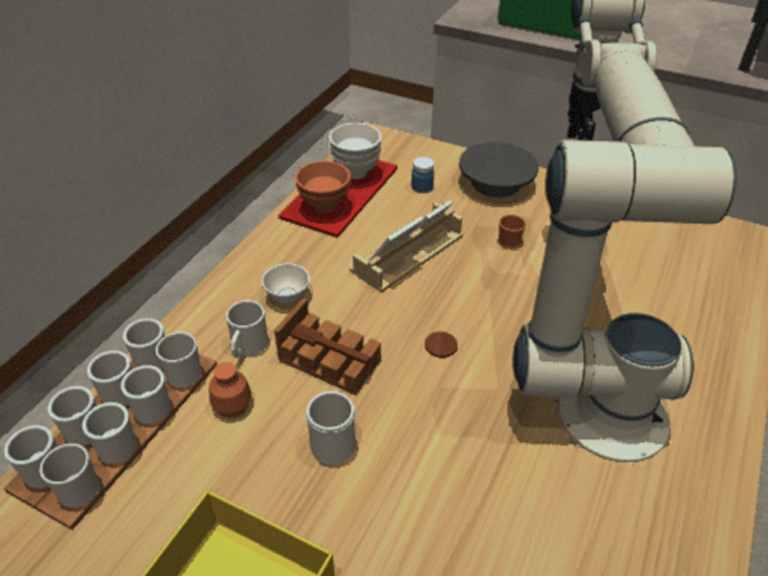

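Run:
```python
from h import *
c,s=load("top0");p=cloud(c,s);x,y,z=p[...,0],p[...,1],p[...,2]
im=c["pixels"]
def reg(u0,v0,u1,v1,zl,zh):
    m=np.zeros(z.shape,bool);m[int(v0/1.5):int(v1/1.5),int(u0/1.5):int(u1/1.5)]=1
    return m&(z>zl)&(z<zh)
def rect(m,n):
    q=p[m];r=cv2.minAreaRect((q[:,:2]*1000).astype(np.float32));print(n,len(q),r,np.median(q,0).round(4),q[:,2].max().round(3))
rect(reg(270,215,360,345,.045,.06),"racktop")
rect(reg(270,215,360,345,.08,.12),"endboard")
m=reg(270,235,360,345,.0585,.075);rect(m,"paddle?")
g=im.astype(int);dark=(g.sum(2)<190)
rect(m&dark,"paddledark")
q=p[reg(180,300,260,375,.1,.125)];print("crock",cv2.minEnclosingCircle((q[:,:2]*1000).astype(np.float32)),q[:,2].max())
rect(reg(420,230,590,330,.02,.2),"easel+")
rect(reg(420,230,515,330,.085,.2),"tileL");rect(reg(512,230,590,330,.085,.2),"tileR")
q=p[reg(425,235,512,320,.07,.2)];print(q.min(0),q.max(0))
q=p[reg(512,235,590,320,.07,.2)];print(q.min(0),q.max(0))
for n,(u,v) in dict(butt=(309,325),handmid=(310,295),blade=(312,250),mugm=(297,195),bowl=(374,195),vase=(220,225),rib=(388,378),cup=(596,378)).items():
    print(n,p[round(v/1.5),round(u/1.5)].round(4))
w,s=snap("top","t1",crop=(180,140,400,230),scale=3.6)
```

```text
racktop 1297 ((597.3878784179688, 128.54965209960938), (112.03985595703125, 240.889892578125), 88.86246490478516) [0.5573 0.1191 0.0541] 0.06
endboard 182 ((662.8095703125, 124.86509704589844), (109.5896224975586, 13.693142890930176), 88.58793640136719) [0.6614 0.1236 0.0933] 0.103
paddle? 555 ((569.2356567382812, 126.91996002197266), (107.00636291503906, 190.86666870117188), 88.28489685058594) [0.5955 0.1357 0.0652] 0.075
paddledark 489 ((566.5711669921875, 126.46879577636719), (105.9449462890625, 185.5670166015625), 88.28489685058594) [0.6005 0.1358 0.0656] 0.075
crock ((462.3775634765625, 312.3316650390625), 44.30489730834961) 0.11681665051995364
easel+ 1831 ((569.6668701171875, -266.16998291015625), (300.9150085449219, 99.04570770263672), 73.5943603515625) [ 0.5655 -0.2639  0.0631] 0.155
tileL 389 ((564.2979736328125, -194.07443237304688), (109.45909881591797, 46.3619384765625), 72.33158111572266) [ 0.5604 -0.1939  0.1327] 0.155
tileR 234 ((528.7537231445312, -325.70208740234375), (89.48585510253906, 31.327465057373047), 71.87972259521484) [ 0.5266 -0.3253  0.1165] 0.127
[ 0.5280802  -0.26894475  0.07008874] [ 0.60650226 -0.12006608  0.15531379]
[ 0.50262988 -0.40438897  0.07000104] [ 0.56286397 -0.27162867  0.12672798]
butt [0.4802 0.1357 0.0683]
handmid [0.5417 0.1331 0.0648]
blade [0.6363 0.1305 0.0612]
mugm [0.7751 0.1689 0.011 ]
bowl [nan nan nan]
vase [0.6802 0.3065 0.1119]
rib [ 0.3759 -0.0197  0.0137]
cup [ 0.3655 -0.4449  0.0027]
```

View pics/t1.png

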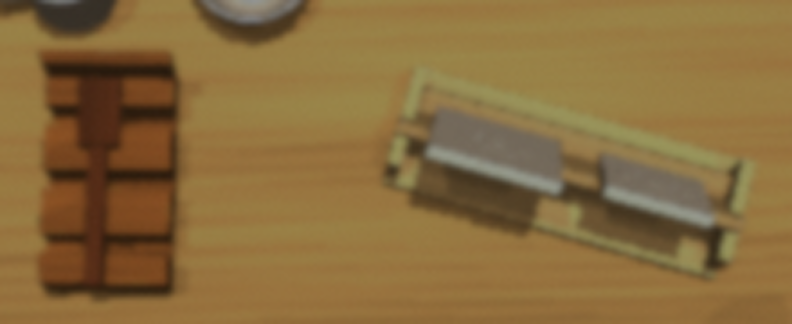

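```bash
cat > g.py <<'E'
# usage: g.py x y z(mm) yawY(deg) tilt(deg): tool y at heading yawY when pointing down, then turned by rot about tool x / y
import sys,numpy as np
from scipy.spatial.transform import Rotation as R
from station import observe
a=[float(v) for v in sys.argv[1:]]+[0,0]
s=observe();O=np.array(s["orientation"]);t=np.array(a[:3])/1000
h=np.radians(a[3]);y=np.array([np.cos(h),np.sin(h),0]);z=np.array([0,0,-1.]);T=np.stack([np.cross(y,z),y,z],1)
T=T@R.from_rotvec([a[4],a[5],0],degrees=True).as_matrix()
print("t",round(s["time_s"],2),"pos",(1000*s["eef_pos"]).round(1),"F",s["contact_force"].round(1),"gap",round(1000*s["finger_gap"],1),"q",np.round(s["joint_positions"],2))
print("shift",(1000*O.T@(t-s["eef_pos"])).round(1),"rot",R.from_matrix(O.T@T).as_rotvec(degrees=True).round(2))
print("shift if at target orient",(1000*T.T@(t-s["eef_pos"])).round(1))
E
python3 -m pendant '{"jaw":[70,70,70,70],"translation":[[0,0,0],[0,0,0],[0,0,0],[0,0,0]],"rot":[[0,0,7.1],[0,0,7.1],[0,0,7.1],[0,0,7.1]]}' 60
python3 -m pendant '{"jaw":[70,70,70,70,70],"translation":[[17,-36,0],[17,-36,0],[17,-36,0],[17,-36,0],[17,-36,0]],"rot":[[0,0,0],[0,0,0],[0,0,0],[0,0,0],[0,0,0]]}'
python3 -m pendant '{"jaw":[70,70,70,70,70],"translation":[[17,-36,0],[17,-36,0],[17,-36,0],[17,-36,0],[17,-36,0]],"rot":[[0,0,0],[0,0,0],[0,0,0],[0,0,0],[0,0,0]]}'
python3 g.py 612 132 245 -91.6
python3 -c "
from h import *
c=capture('wrist');print(c['tool_from_camera'],c['fovy'])"
```

```text
time_s: 0.48
eef_pos: [0.2698, -0.5352, 0.2423]
orientation: [[0.999, -0.037, -0.002], [-0.036, -0.999, 0.005], [-0.002, -0.005, -1.0]]
contact_force: [1.1, -0.8, 0.0]
finger_gap: 0.0701
time_s: 0.9
eef_pos: [0.3607, -0.3588, 0.2366]
orientation: [[0.998, -0.058, -0.008], [-0.058, -0.998, 0.01], [-0.009, -0.01, -1.0]]
contact_force: [0.9, -0.3, 0.6]
finger_gap: 0.07
time_s: 1.32
eef_pos: [0.4578, -0.1747, 0.2363]
orientation: [[0.998, -0.06, -0.009], [-0.06, -0.998, 0.011], [-0.01, -0.011, -1.0]]
contact_force: [0.3, -0.7, -0.1]
finger_gap: 0.0699
t 1.32 pos [ 457.8 -174.7  236.3] F [ 0.3 -0.7 -0.1] gap 69.9 q [-0.44 -0.2   1.52  0.01  1.83  1.19]
shift [ 135.5 -315.4   -6.6] rot [-0.63  0.55 -1.84]
shift if at target orient [ 145.6 -310.9   -8.7]
[[-2.27902160e-04 -9.51925698e-01 -3.06328931e-01  7.76267181e-02]
 [ 9.99999766e-01 -1.91409510e-05 -6.84497357e-04  9.61758121e-04]
 [ 6.45727197e-04 -3.06329016e-01  9.51925479e-01 -1.29642199e-01]
 [ 0.00000000e+00  0.00000000e+00  0.00000000e+00  1.00000000e+00]] 66.13757092034986
```

```bash
python3 -m pendant '{"jaw":[70,70,70,70,70],"translation":[[17,-39,-1],[17,-39,-1],[17,-39,-1],[17,-39,-1],[17,-39,-1]],"rot":[[0,0,-0.5],[0,0,-0.5],[0,0,-0.5],[0,0,0],[0,0,0]]}'
python3 -m pendant '{"jaw":[60,60,60,60],"translation":[[15,-39,0],[15,-39,0],[12,-35,0],[0,0,0]],"rot":[[0,0,0],[0,0,0],[0,0,0],[0,0,0]]}'
python3 g.py 612 132 160 -91.6
python3 -c "
from h import *
snap('wrist','w1')"
```

```text
time_s: 1.78
eef_pos: [0.5468, 0.0133, 0.2417]
orientation: [[1.0, -0.029, -0.009], [-0.029, -0.999, 0.014], [-0.01, -0.013, -1.0]]
contact_force: [1.2, -0.7, -0.3]
finger_gap: 0.0698
time_s: 2.12
eef_pos: [0.5928, 0.133, 0.24]
orientation: [[1.0, -0.023, -0.012], [-0.022, -1.0, 0.016], [-0.012, -0.015, -1.0]]
contact_force: [1.1, -0.5, 0.2]
finger_gap: 0.0598
t 2.12 pos [592.8 133.  240. ] F [ 1.1 -0.5  0.2] gap 59.8 q [0.16 0.12 1.21 0.02 1.82 1.75]
shift [20.2  1.8 79.7] rot [-0.88  0.71  0.31]
shift if at target orient [19.2  0.5 80. ]
```

View pics/w1.png

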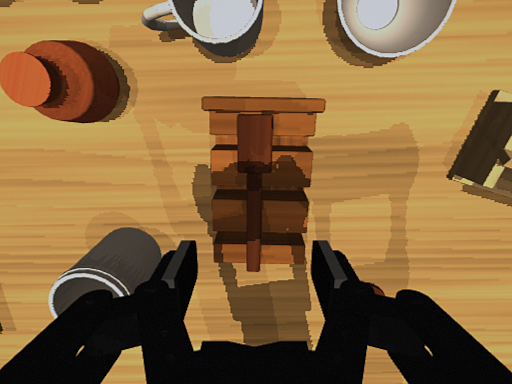

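```bash
python3 - <<'E'
from h import *
c,s=load("w1");p=cloud(c,s);P=lambda u,v:(1000*p[v,u]).round(1)
for n,(u,v) in dict(bladeend=(254,118),blade=(254,145),bladebase=(254,165),hand=(254,200),butt=(253,264),block1L=(213,120),block1R=(313,120),block2=(225,168),blk3R=(300,215),slotopenfar=(230,230)).items(): print(n,P(u,v))
x,y,z=1000*p[...,0],1000*p[...,1],1000*p[...,2]
m=(z>62)&(z<72)&(y>90)&(y<180)&(x>450)&(x<656)
q=p[m]*1000;print(len(q),cv2.minAreaRect(q[:,:2].astype(np.float32)),np.median(q[:,2]))
bl=q[q[:,0]>620];print("blade mid y",bl[:,1].min(),bl[:,1].max())
m=(z>48)&(z<60)&(y>60)&(y<190)&(x>450)&(x<656);m[235:]=m[235:]&True
q=p[m]*1000;print("rack",cv2.minAreaRect(q[:,:2].astype(np.float32)),q.min(0),q.max(0))
# slot gaps along x at column y~100
for yy in (95,155):
    k=(abs(y-yy)<8)&(abs(z-54)<5)&(x>460)&(x<665);xs=np.sort(x[k]);g=np.diff(xs);i=np.where(g>6)[0];print(yy,[(xs[j].round(1),xs[j+1].round(1)) for j in i],xs[0],xs[-1])
E
python3 g.py 612 132 160 -91.6
```

```text
bladeend [650.2 133.6  66.1]
blade [623.5 134.1  67.5]
bladebase [602.4 134.6  66.4]
hand [564.1 135.5  68. ]
butt [484.2 138.5  67.3]
block1L [648.4 176.1  56.6]
block1R [646.1  73.   55.4]
block2 [597.2 166.5  55.7]
blk3R [541.   83.7  56.9]
slotopenfar [523.  164.7  55.9]
3483 ((564.1253051757812, 136.42453002929688), (35.55158996582031, 180.26339721679688), 87.59159088134766) 67.32583474953047
blade mid y 115.58885242183975 151.72754947789497
rack ((567.0126342773438, 129.01409912109375), (110.32975006103516, 177.9851837158203), 87.78633880615234) [476.98646847  70.95379702  48.04059692] [655.99851343 187.39874471  59.3559209 ]
95 [(np.float64(503.5), np.float64(518.5)), (np.float64(559.1), np.float64(575.3)), (np.float64(615.0), np.float64(631.0))] 477.5314894900126 654.7412839977437
155 [(np.float64(505.8), np.float64(520.5)), (np.float64(561.8), np.float64(577.2)), (np.float64(617.5), np.float64(633.4))] 479.72963119957416 657.0990075983319
t 2.17 pos [592.4 130.5 240. ] F [ 0.1  0.4 -0.3] gap 59.8 q [0.15 0.12 1.21 0.02 1.82 1.75]
shift [20.6 -0.8 79.8] rot [-0.76  0.74  0.25]
shift if at target orient [19.6 -2.  80. ]
```

```bash
python3 -m pendant '{"jaw":[60,60,60,60,60],"translation":[[8,-1,35],[8,-1,35],[0,0,35],[0,0,35],[0,0,0]],"rot":[[-0.8,0.7,0.8],[0,0,0],[0,0,0],[0,0,0],[0,0,0]]}'
python3 g.py 609 132 71 -92.4
```

```text
time_s: 2.58
eef_pos: [0.61, 0.129, 0.0985]
orientation: [[0.999, -0.038, 0.007], [-0.038, -0.999, -0.003], [0.007, 0.003, -1.0]]
contact_force: [-0.9, -0.8, -1.7]
finger_gap: 0.0601
t 2.58 pos [610.  129.   98.5] F [-0.9 -0.8 -1.7] gap 60.1 q [ 0.16  0.17  1.41 -0.    1.56  1.76]
shift [-1.3 -3.1 27.4] rot [ 0.16 -0.38  0.22]
shift if at target orient [-1.1 -3.  27.5]
```

```bash
python3 -m pendant '{"jaw":[60,60,60],"translation":[[-1,-3,18],[0,0,9],[0,0,0]],"rot":[[0,0,0],[0,0,0],[0,0,0]]}'
python3 g.py 609 132 71 -92.4
python3 -m pendant '{"jaw":[20,20,20,20,20],"translation":[[0,0,0],[0,0,0],[0,0,0],[0,0,0],[0,0,0]],"rot":[[0,0,0],[0,0,0],[0,0,0],[0,0,0],[0,0,0]]}' 50
python3 g.py 609 132 71 -92.4
```

```text
time_s: 2.83
eef_pos: [0.6089, 0.1283, 0.0725]
orientation: [[0.999, -0.041, 0.005], [-0.041, -0.999, -0.004], [0.005, 0.004, -1.0]]
contact_force: [0.3, 1.3, -0.4]
finger_gap: 0.06
t 2.83 pos [608.9 128.3  72.5] F [ 0.3  1.3 -0.4] gap 60.0 q [ 0.16  0.18  1.44 -0.01  1.52  1.77]
shift [-0.1 -3.7  1.4] rot [ 0.24 -0.3   0.04]
shift if at target orient [-0.  -3.7  1.5]
time_s: 3.25
eef_pos: [0.6124, 0.127, 0.0816]
orientation: [[0.999, -0.043, 0.016], [-0.043, -0.999, -0.003], [0.016, 0.003, -1.0]]
contact_force: [0.0, 0.1, 0.3]
finger_gap: 0.0336
t 3.25 pos [612.4 127.   81.6] F [0.  0.1 0.3] gap 33.6 q [ 0.15  0.17  1.43 -0.01  1.52  1.77]
shift [-3.7 -4.9 10.5] rot [ 0.15 -0.92 -0.06]
shift if at target orient [-3.6 -4.9 10.6]
```

```bash
python3 -c "
from station import finger_overhang as f
print(f, f() if callable(f) else '')
from h import *
snap('wrist','w2')"
```

```text
0.014
```

View pics/w2.png

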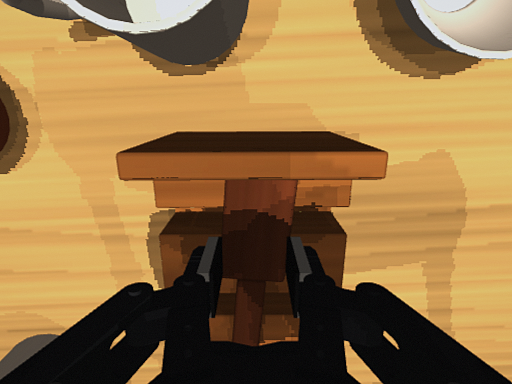

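```bash
python3 - <<'E'
from h import *
c,s=load("w2");p=cloud(c,s)
for u,v in [(258,188),(258,215),(258,250),(258,270),(249,290),(249,320),(330,190),(190,165),(330,225)]: print(u,v,(1000*p[v,u]).round(1))
E
python3 -m pendant '{"jaw":[20,20,20],"translation":[[0,0,0],[0,0,0],[0,0,0]],"rot":[[0,0,0],[0,0,0],[0,0,0]]}' 50
python3 g.py 609 132 71 -92.4
```

```text
258 188 [648.  122.5  72.2]
258 215 [634.4 123.1  73.7]
258 250 [614.3 123.8  72.6]
258 270 [602.2 124.3  72.3]
249 290 [589.8 129.8  72.3]
249 320 [570.8 130.7  73.2]
330 190 [640.8  82.9  56.7]
190 165 [665.3 149.8  94.7]
330 225 [613.8  78.5  42.6]
time_s: 3.55
eef_pos: [0.6129, 0.1273, 0.083]
orientation: [[0.999, -0.043, 0.018], [-0.042, -0.999, -0.003], [0.018, 0.002, -1.0]]
contact_force: [0.3, -0.6, -1.0]
finger_gap: 0.034
t 3.55 pos [612.9 127.3  83. ] F [ 0.3 -0.6 -1. ] gap 34.0 q [ 0.15  0.17  1.43 -0.01  1.52  1.77]
shift [-4.3 -4.6 11.9] rot [ 0.13 -1.04 -0.04]
shift if at target orient [-4.1 -4.6 12. ]
```

```bash
python3 -m pendant '{"jaw":[20,20,20,20,20],"translation":[[0,0,-20],[0,0,-38],[0,0,-38],[0,0,-38],[0,0,-38]],"rot":[[0,0,0],[0,0,0],[0,0,-7],[0,0,-7],[0,0,-7]]}' 60
python3 -m pendant '{"jaw":[20,20,20,20],"translation":[[0,0,-38],[0,0,-20],[0,0,0],[0,0,0]],"rot":[[0,0,-7],[0,0,-7],[0,0,-1],[0,0,0]]}'
python3 g.py 483 326 280 -56
python3 -c "
from h import *
c,s=snap('wrist','w3');p=cloud(c,s);O=np.array(s['orientation'])
q=1000*(p-s['eef_pos'])@O
for v in range(120,300,20): print(v,q[v,258].round(1))"
```

```text
time_s: 3.97
eef_pos: [0.6052, 0.1274, 0.2452]
orientation: [[0.945, 0.326, -0.009], [0.326, -0.945, -0.007], [-0.011, 0.004, -1.0]]
contact_force: [0.6, 0.6, 0.1]
finger_gap: 0.0333
time_s: 4.3
eef_pos: [0.6065, 0.1282, 0.3176]
orientation: [[0.822, 0.569, 0.007], [0.569, -0.822, -0.004], [0.004, 0.008, -1.0]]
contact_force: [0.0, 0.2, -0.9]
finger_gap: 0.0332
t 4.3 pos [606.5 128.2 317.6] F [ 0.   0.2 -0.9] gap 33.2 q [ 0.16  0.17  1.02 -0.01  1.95  1.12]
shift [  10.9 -233.2   35.8] rot [ 0.45 -0.21  0.69]
shift if at target orient [   8.2 -233.    37.6]
120 [ 51.4   5.3 262.6]
140 [ 25.7   5.4 262.2]
160 [ -0.6   5.5 260.5]
180 [39.5  2.3  9.4]
200 [29.1  2.3  9.7]
220 [18.6  2.4  9. ]
240 [7.4 2.4 8.9]
260 [-4.4  2.4  8.9]
280 [-18.2   2.5  11.2]
```

```bash
python3 -m pendant '{"jaw":[20,20,20,20,20],"translation":[[0,-36,0],[0,-38,0],[0,-38,0],[0,-38,0],[0,-38,0]],"rot":[[0,0,0],[0,6.5,0],[0,6.5,0],[0,6.5,0],[0,6.5,0]]}'
python3 -m pendant '{"jaw":[20,20,20,20,20],"translation":[[0,-30,0],[0,-10,0],[0,0,0],[0,0,0],[0,0,0]],"rot":[[0,6.5,0],[0,6.5,0],[0,6.5,0],[0,6.5,0],[0,6.5,0]]}'
python3 g.py 483 326 280 -56 0 65
```

```text
time_s: 4.77
eef_pos: [0.5037, 0.2842, 0.2953]
orientation: [[0.756, 0.548, 0.358], [0.493, -0.836, 0.24], [0.431, -0.005, -0.902]]
contact_force: [-0.0, 1.1, 0.4]
finger_gap: 0.0331
time_s: 5.18
eef_pos: [0.4729, 0.325, 0.2827]
orientation: [[0.441, 0.549, 0.709], [0.269, -0.835, 0.48], [0.856, -0.021, -0.516]]
contact_force: [0.5, 0.3, -1.0]
finger_gap: 0.0333
t 5.18 pos [472.9 325.  282.7] F [ 0.5  0.3 -1. ] gap 33.3 q [ 0.49 -0.82  2.15  0.12  0.79  1.46]
shift [2.4 4.7 9. ] rot [ 0.02  6.09 -1.37]
shift if at target orient [1.4 4.8 9.2]
```

```bash
python3 -m pendant '{"jaw":[20,20,20],"translation":[[-16,2,14],[-16,2,14],[0,0,0]],"rot":[[0,1,-0.7],[0,1,-0.7],[0,2,0]]}'
python3 g.py 483 326 235 -56 0 65
cat > pad.py <<'E'
import numpy as np
from station import observe
s=observe();O=np.array(s["orientation"]);e=1000*s["eef_pos"];g=e+14*O[:,2]+2*O[:,1];b=g-138*O[:,0]
d=(112-b[2])/O[2,0];r=b+d*O[:,0];c=np.array([462.4,312.3])
print("butt rel crock",(b[:2]-c).round(1),"z",b[2].round(1),"rim cross",(r[:2]-c).round(1),"lean",np.degrees(np.arccos(O[2,0])).round(1))
E
python3 pad.py
```

```text
time_s: 5.43
eef_pos: [0.4779, 0.3255, 0.2284]
orientation: [[0.38, 0.557, 0.738], [0.248, -0.83, 0.499], [0.891, -0.007, -0.454]]
contact_force: [0.9, 0.7, -0.9]
finger_gap: 0.0332
t 5.43 pos [477.9 325.5 228.4] F [ 0.9  0.7 -0.9] gap 33.2 q [ 0.48 -0.86  2.3   0.18  0.61  1.38]
shift [7.9 2.4 1. ] rot [-0.05  1.99 -0.4 ]
shift if at target orient [7.8 2.4 1.3]
butt rel crock [-25.5 -15.7] z 99.1 rim cross [-20.  -12.1] lean 27.0
```

```bash
cat > kin.py <<'E'
import numpy as np
from scipy.optimize import least_squares
D=[(269.9,-535.6,244.2,.0919,1.2319,1.8198),(457.8,-174.7,236.3,-.2,1.52,1.83),(592.8,133,240,.12,1.21,1.82),(610,129,98.5,.17,1.41,1.56),(608.9,128.3,72.5,.18,1.44,1.52),(606.5,128.2,317.6,.17,1.02,1.95),(472.9,325,282.7,-.82,2.15,.79),(477.9,325.5,228.4,-.86,2.3,.61)]
D=np.array(D);r=np.hypot(D[:,0],D[:,1]);q2,q3,q5=D[:,3:].T
def fk(p,q2,q3,q5):
    a,h,L1,L2,Lt=p;s=q2+q3;t=s+q5
    return a+L1*np.sin(q2)+L2*np.sin(s)+Lt*np.sin(t),h+L1*np.cos(q2)+L2*np.cos(s)+Lt*np.cos(t)
f=lambda p:np.concatenate([fk(p,q2,q3,q5)[0]-r,fk(p,q2,q3,q5)[1]-D[:,2]])
S=least_squares(f,[0,300,350,350,250]);P=S.x
def ik(R,z,down): # down: tool angle below horizontal deg
    t=np.pi/2+np.radians(down)
    g=least_squares(lambda q:np.subtract(fk(P,q[0],q[1],t-q[0]-q[1]),(R,z)),[-.6,2.1])
    return g.x.round(3),round(t-g.x.sum(),3),round(g.cost,2)
if __name__=="__main__":
    print(P.round(1),np.abs(S.fun).max().round(1))
    for lean in (25,30,35,40):
        for b in(-20,-28):
            l=np.radians(lean);e=b+138*np.sin(l)-14*np.cos(l);z=25+138*np.cos(l)+14*np.sin(l)
            print(lean,b,round(557.5+e),round(z),ik(557.5+e,z,lean),"rim",round(b+87*np.tan(l)+6/np.cos(l)))
E
python3 kin.py
```

```text
[ 20.8  70.  345.2 558.  305.6] 22.2
25 -20 583 156 (array([-0.91 ,  2.475]), np.float64(0.442), np.float64(0.0)) rim 27
25 -28 575 156 (array([-0.948,  2.494]), np.float64(0.461), np.float64(0.0)) rim 19
30 -20 594 152 (array([-0.806,  2.385]), np.float64(0.515), np.float64(0.0)) rim 37
30 -28 586 152 (array([-0.84 ,  2.404]), np.float64(0.531), np.float64(0.0)) rim 29
35 -20 605 146 (array([-0.706,  2.297]), np.float64(0.59), np.float64(0.0)) rim 48
35 -28 597 146 (array([-0.737,  2.315]), np.float64(0.603), np.float64(0.0)) rim 40
40 -20 615 140 (array([-0.608,  2.21 ]), np.float64(0.667), np.float64(0.0)) rim 61
40 -28 607 140 (array([-0.637,  2.228]), np.float64(0.678), np.float64(0.0)) rim 53
```

```bash
python3 -m pendant '{"jaw":[20,20,20],"translation":[[4.5,0,9],[4,0,8],[0,0,0]],"rot":[[0,0,0],[0,-3,0],[0,0,0]]}'
python3 g.py 489 330 180 -56 0 60; python3 pad.py
```

```text
time_s: 5.68
eef_pos: [0.4904, 0.3341, 0.2109]
orientation: [[0.436, 0.554, 0.71], [0.275, -0.833, 0.481], [0.857, -0.015, -0.515]]
contact_force: [-0.1, -0.1, 0.3]
finger_gap: 0.0334
t 5.68 pos [490.4 334.1 210.9] F [-0.1 -0.1  0.3] gap 33.4 q [ 0.49 -0.75  2.24  0.15  0.63  1.41]
shift [-28.2   3.1  12.9] rot [-0.1   1.01 -0.92]
shift if at target orient [-28.5   2.6  12.4]
butt rel crock [-21.1 -11. ] z 85.4 rim cross [-7.5 -2.5] lean 31.0
```

```bash
python3 -m pendant '{"jaw":[20,20,20],"translation":[[-15,0,10.5],[-15,0,10.5],[0,0,0]],"rot":[[0,0,0],[0,0,0],[0,0,0]]}'
python3 g.py 489 330 180 -56 0 60; python3 pad.py
python3 -c "
from h import *
snap('side','s1',crop=(170,220,290,320),scale=5)"
```

```text
time_s: 5.93
eef_pos: [0.4904, 0.3351, 0.1656]
orientation: [[0.445, 0.551, 0.706], [0.273, -0.834, 0.479], [0.853, -0.02, -0.521]]
contact_force: [-0.4, -0.3, -0.6]
finger_gap: 0.0331
t 5.93 pos [490.4 335.1 165.6] F [-0.4 -0.3 -0.6] gap 33.1 q [ 0.49 -0.71  2.3   0.17  0.55  1.4 ]
shift [ 10.3   3.2 -11. ] rot [-0.12  1.43 -1.27]
shift if at target orient [ 10.5   3.4 -10.7]
butt rel crock [-22.4  -9.9] z 40.5 rim cross [14.9 13. ] lean 31.5
```

View pics/s1.png

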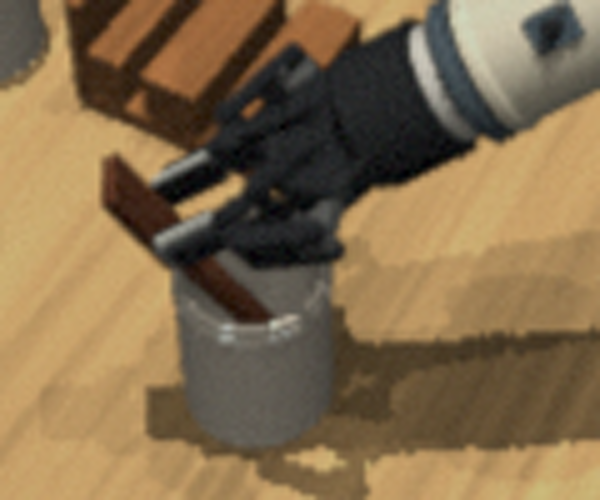

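```bash
python3 -m pendant '{"jaw":[20,20],"translation":[[-8,0,5],[0,0,0]],"rot":[[0,0,0],[0,0,0]]}'
python3 -m pendant '{"jaw":[60,60,60,60,60],"translation":[[0,0,0],[0,0,0],[0,0,0],[0,0,0],[0,0,-15]],"rot":[[0,0,0],[0,0,0],[0,0,0],[0,0,0],[0,0,0]]}'
python3 -m pendant '{"jaw":[60,60,60,60,60],"translation":[[0,0,-25],[15,0,-25],[30,0,-15],[30,0,-15],[30,0,-15]],"rot":[[0,0,0],[0,-4,0],[0,-7,0],[0,-7,0],[0,-7,0]]}'
python3 g.py 489 330 180 -56 0 60
python3 - <<'E'
from h import *
c,s=snap('top','t2');p=cloud(c,s)*1000
im=c["pixels"][180:280,110:260];cv2.imwrite("pics/t2.png",cv2.resize(im,None,fx=4,fy=4))
E
```

```text
time_s: 6.15
eef_pos: [0.4903, 0.3351, 0.157]
orientation: [[0.444, 0.551, 0.707], [0.271, -0.835, 0.48], [0.854, -0.021, -0.52]]
contact_force: [-1.1, 0.5, -1.8]
finger_gap: 0.033
time_s: 6.57
eef_pos: [0.4803, 0.3283, 0.1669]
orientation: [[0.442, 0.55, 0.708], [0.269, -0.835, 0.48], [0.855, -0.022, -0.517]]
contact_force: [0.3, -1.1, -0.7]
finger_gap: 0.0603
time_s: 6.98
eef_pos: [0.4723, 0.3199, 0.2788]
orientation: [[0.705, 0.548, 0.45], [0.446, -0.836, 0.32], [0.552, -0.024, -0.834]]
contact_force: [0.5, 0.0, 1.2]
finger_gap: 0.0604
t 6.98 pos [472.3 319.9 278.8] F [0.5 0.  1.2] gap 60.4 q [ 0.5  -0.49  1.77  0.07  1.28  1.5 ]
shift [-38.2   3.1  93.1] rot [-0.41 26.49 -1.54]
shift if at target orient [-75.8   0.9  66.3]
```

View pics/t2.png

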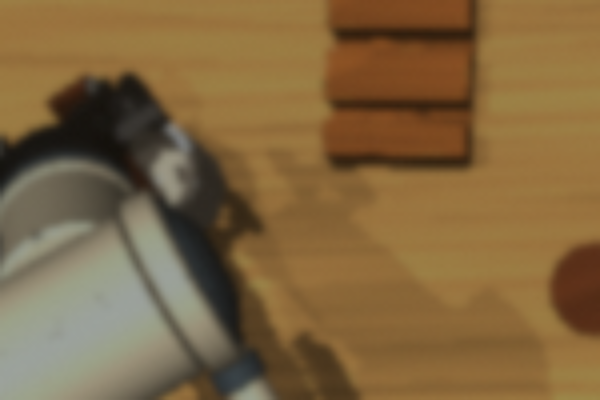

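```bash
python3 g.py 509 -177 216 -17 -30
python3 -m pendant '{"jaw":[60,60,60,60,60],"translation":[[0,0,-10],[0,0,0],[0,0,0],[0,0,0],[0,0,0]],"rot":[[0,-7,0],[0,-7,0],[0,-7,0],[0,-7,0],[0,-5,0]]}'
python3 g.py 509 -177 250 -17 -30;python3 g.py 509 -177 250 -17
```

```text
t 7.03 pos [479.  323.4 289.2] F [ 0.  -1.2  6.1] gap 60.2 q [ 0.5  -0.47  1.74  0.07  1.28  1.5 ]
shift [-242.2  436.6  -86.2] rot [-17.57 -21.67 -46.27]
shift if at target orient [-469.8  115.   150.9]
time_s: 7.45
eef_pos: [0.473, 0.3194, 0.2899]
orientation: [[0.837, 0.547, -0.013], [0.548, -0.837, 0.021], [0.001, -0.024, -1.0]]
contact_force: [0.9, 0.7, 0.6]
finger_gap: 0.06
t 7.45 pos [473.  319.4 289.9] F [0.9 0.7 0.6] gap 60.0 q [0.52 0.02 1.22 0.03 1.9  1.52]
shift [-241.8  435.9   29. ] rot [-30.1    9.9  -39.05]
shift if at target orient [-464.2  135.6  124.3]
t 7.45 pos [473.  319.4 289.9] F [0.9 0.7 0.6] gap 60.0 q [0.52 0.02 1.22 0.03 1.9  1.52]
shift [-241.8  435.9   29. ] rot [ -1.33  -0.54 -39.8 ]
shift if at target orient [-464.2  179.5   39.9]
```

```bash
python3 -m pendant '{"jaw":[60,60,60,60,60],"translation":[[-18,33,2],[-18,33,2],[-18,33,2],[-18,33,2],[-18,33,2]],"rot":[[0,0,0],[0,0,0],[0,0,0],[0,0,0],[0,0,0]]}'
python3 -m pendant '{"jaw":[60,60,60,60,60],"translation":[[-18,33,2],[-18,33,2],[-18,33,2],[-18,33,2],[-18,33,2]],"rot":[[0,0,0],[0,0,0],[0,0,0],[0,0,0],[0,0,0]]}'
python3 -m pendant '{"jaw":[50,50,50,50,50],"translation":[[-18,33,2],[-18,33,2],[0,0,0],[0,0,0],[0,0,0]],"rot":[[0,0,0],[0,0,-7],[0,0,-7],[0,0,-7],[0,0,-7]]}'
python3 g.py 509 -177 216 -17 -30;python3 g.py 509 -177 216 -17
```

```text
time_s: 7.87
eef_pos: [0.495, 0.1367, 0.2635]
orientation: [[0.829, 0.559, -0.031], [0.559, -0.829, 0.015], [-0.017, -0.03, -0.999]]
contact_force: [0.5, 0.5, -0.0]
finger_gap: 0.0599
time_s: 8.28
eef_pos: [0.5136, -0.0589, 0.2505]
orientation: [[0.828, 0.56, -0.021], [0.561, -0.828, 0.016], [-0.008, -0.025, -1.0]]
contact_force: [0.8, 0.0, -1.4]
finger_gap: 0.0601
time_s: 8.7
eef_pos: [0.5212, -0.146, 0.2445]
orientation: [[0.468, 0.884, -0.013], [0.884, -0.468, 0.011], [0.004, -0.017, -1.0]]
contact_force: [-0.4, 0.4, 0.1]
finger_gap: 0.0498
t 8.7 pos [ 521.2 -146.   244.5] F [-0.4  0.4  0.1] gap 49.8 q [-0.34 -0.05  1.38  0.01  1.83  0.15]
shift [-33.2   4.3  28.3] rot [-30.87   2.55 -10.74]
shift if at target orient [-33.2 -16.5  23.4]
t 8.7 pos [ 521.2 -146.   244.5] F [-0.4  0.4  0.1] gap 49.8 q [-0.34 -0.05  1.38  0.01  1.83  0.15]
shift [-33.2   4.3  28.3] rot [ -0.96  -0.31 -10.9 ]
shift if at target orient [-33.2  -2.6  28.5]
```

```bash
python3 -m pendant '{"jaw":[50,50,50,50,50],"translation":[[-16,0,0],[-16,0,0],[0,0,0],[0,0,0],[0,0,0]],"rot":[[-6.2,0.5,-2.2],[-6.2,0.5,-2.2],[-6.2,0.5,-2.2],[-6.2,0.5,-2.2],[-6.2,0.5,-2.2]]}'
python3 -m pendant '{"jaw":[50],"translation":[[0,0,0]],"rot":[[0,0,0]]}'
python3 -c "
from h import *
snap('wrist','w4');snap('wrist','w5')"
python3 g.py 509 -177 216 -17 -30
```

```text
time_s: 9.12
eef_pos: [0.5121, -0.1795, 0.2403]
orientation: [[0.276, 0.824, 0.494], [0.961, -0.233, -0.149], [-0.008, 0.516, -0.856]]
contact_force: [0.2, 0.3, 0.0]
finger_gap: 0.0499
time_s: 9.2
eef_pos: [0.5094, -0.1786, 0.2363]
orientation: [[0.276, 0.824, 0.495], [0.961, -0.232, -0.149], [-0.008, 0.517, -0.856]]
contact_force: [0.0, 0.7, -0.5]
finger_gap: 0.0498
t 9.3 pos [ 511.3 -179.4  240.7] F [-0.3  0.6  0.9] gap 49.7 q [-0.45 -0.55  1.87  0.08  1.28 -0.17]
shift [  1.9 -15.2  19.6] rot [ 1.09 -0.07  0.96]
shift if at target orient [  1.6 -14.9  19.9]
```

View pics/w5.png

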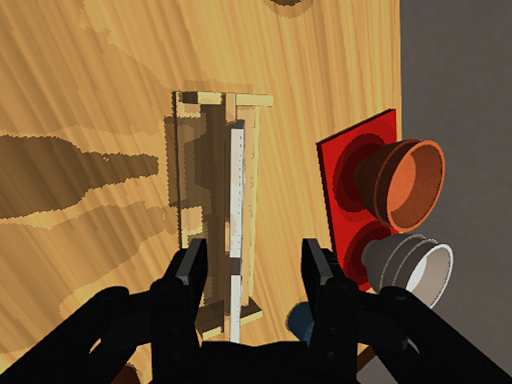

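Run:
```python
from h import *
c,s=load("w5");p=cloud(c,s);O=np.array(s['orientation']);q=1000*(p-s['eef_pos'])@O;p=p*1000
for v in (122,128,140,180,220,240,254,258,262,275,285,300,320): 
    k=[u for u in range(226,248) if abs(q[v,u,2]-q[v,237,2])<8]
    print(v,k[0],k[-1],"tool",q[v,k[0]].round(1),q[v,k[-1]].round(1),"world mid",p[v,237].round(1))
def sel(v0,v1):
    P=[];W=[]
    for v in range(v0,v1):
        k=[u for u in range(226,248) if abs(q[v,u,2]-q[v,237,2])<8]
        P.append(q[v,k].mean(0));W.append(p[v,k].mean(0))
    P=np.array(P);W=np.array(W)
    print("n",len(P),"mid tool",((P[0]+P[-1])/2).round(1),"world",((W[0]+W[-1])/2).round(1),"fit y slope deg",np.degrees(np.arctan(np.polyfit(P[:,0],P[:,1],1)[0])).round(2),"len",np.linalg.norm(P[0]-P[-1]).round(1),"heading",np.degrees(np.arctan2(*(W[0]-W[-1])[[1,0]])).round(2))
sel(127,257);sel(278,340)
```

```text
122 232 243 tool [ 55.2 -22.3 177. ] [ 55.4 -11.1 174.7] world mid [ 595.3 -146.8   84.8]
128 231 242 tool [ 56.4 -17.4  98.5] [ 56.   -9.2 102.5] world mid [ 564.8 -137.1  145.4]
140 230 242 tool [ 47.3 -18.4  98.8] [47.3 -9.2 99. ] world mid [ 561.4 -145.4  146.9]
180 230 241 tool [ 16.  -19.   96.9] [ 16.1 -10.3  96.5] world mid [ 551.7 -175.3  148. ]
220 229 240 tool [-19.2 -20.9  99. ] [-18.4 -11.6  97. ] world mid [ 541.4 -207.9  148.5]
240 229 240 tool [-37.2 -21.3  97.8] [-37.2 -11.9  97.9] world mid [ 536.3 -226.   147.6]
254 229 240 tool [-50.3 -21.6  97.2] [-52.7 -12.3 101.5] world mid [ 532.1 -238.3  148.4]
258 232 240 tool [-90.4 -24.4 159.8] [-90.9 -15.6 160.8] world mid [ 548.8 -286.1   91.8]
262 232 240 tool [-91.  -23.9 152.4] [-91.1 -15.2 152.5] world mid [ 544.8 -284.5   99.8]
275 230 239 tool [-91.  -24.1 127.6] [-90.7 -15.1 127.1] world mid [ 533.7 -280.9  122. ]
285 230 239 tool [-102.4  -24.4  127.1] [-101.4  -15.2  125.7] world mid [ 530.4 -292.6  121.3]
300 230 239 tool [-119.9  -24.8  126.3] [-120.   -15.5  126.5] world mid [ 524.8 -308.7  122.5]
320 230 238 tool [-144.9  -25.4  126.2] [-143.8  -16.8  125. ] world mid [ 517.6 -333.1  122.1]
n 130 mid tool [  2.1 -15.3 102.3] world [ 548.7 -188.7  143.1] fit y slope deg 2.01 len 109.0 heading 69.21
n 62 mid tool [-131.5  -20.6  126.1] world [ 519.  -319.4  121. ] fit y slope deg 1.69 len 75.3 heading 72.13
```

```bash
python3 -m pendant '{"jaw":[50,50,50,50],"translation":[[0,0,0],[2,-13,20],[0,0,25],[0,0,0]],"rot":[[1,0,2],[0,0,0],[0,0,0],[0,0,0]]}'
python3 -m pendant '{"jaw":[50],"translation":[[0,0,0]],"rot":[[0,0,0]]}'
cat > edge.py <<'E'
import sys
from h import *
observe();c,s=snap('wrist',sys.argv[1]);p=cloud(c,s);O=np.array(s['orientation']);q=1000*(p-s['eef_pos'])@O
zl,zh=float(sys.argv[2]),float(sys.argv[3])
m=(q[...,2]>zl)&(q[...,2]<zh)&(abs(q[...,1])<25)&(abs(q[...,0])<75)&(np.arange(384)[:,None]<300)
# near edge strip: keep top edge
P=q[m];P=P[P[:,2]<np.percentile(P[:,2],50)+5]
P=P[np.argsort(P[:,0])]
r=cv2.minAreaRect(P[:,:2].astype(np.float32))
f=np.polyfit(P[:,0],P[:,1],1)
print(len(P),"x",P[0,0].round(1),P[-1,0].round(1),"ymid",np.polyval(f,0).round(1),"slope",np.degrees(f[0]).round(2),"z",np.median(P[:,2]).round(1),"yrange",np.percentile(P[:,1],[2,98]).round(1),"rect",r)
E
python3 edge.py w6 35 75; python3 g.py 509 -177 216 -17.8 -30
```

```text
time_s: 9.63
eef_pos: [0.528, -0.1824, 0.2048]
orientation: [[0.312, 0.818, 0.483], [0.95, -0.274, -0.148], [0.011, 0.505, -0.863]]
contact_force: [-1.0, 1.0, -0.7]
finger_gap: 0.0501
time_s: 9.72
eef_pos: [0.5292, -0.1826, 0.2062]
orientation: [[0.312, 0.819, 0.482], [0.95, -0.275, -0.148], [0.011, 0.504, -0.863]]
contact_force: [0.4, 0.1, 0.9]
finger_gap: 0.0498
2170 x -55.9 54.1 ymid -13.9 slope -0.33 z 60.1 yrange [-18.8  -9.1] rect ((-0.9084739685058594, -14.073601722717285), (10.081095695495605, 110.01773834228516), 89.69441223144531)
t 9.77 pos [ 529.1 -182.6  206. ] F [-0.4 -0.   0. ] gap 49.5 q [-0.43 -0.48  1.88  0.07  1.22 -0.12]
shift [ -0.8 -12.9 -19.2] rot [ 0.29 -0.37 -0.65]
shift if at target orient [ -0.8 -13.  -19.1]
```

```bash
python3 -m pendant '{"jaw":[50,50,50,50],"translation":[[-1,-9,0],[0,-6,0],[0,0,0],[0,0,0]],"rot":[[0,0,0],[0,0,0],[0,0,0],[0,0,0]]}'
python3 edge.py w7 35 75
```

```text
time_s: 10.1
eef_pos: [0.5167, -0.1797, 0.203]
orientation: [[0.312, 0.817, 0.485], [0.95, -0.274, -0.149], [0.011, 0.507, -0.862]]
contact_force: [-0.1, -0.7, 0.8]
finger_gap: 0.0501
2058 x -54.7 55.0 ymid -1.7 slope -0.31 z 63.8 yrange [-6.5  3. ] rect ((0.1536865234375, -1.8694367408752441), (9.619786262512207, 109.75798797607422), 89.7804946899414)
```

```bash
python3 -m pendant '{"jaw":[50,50,50,50,50],"translation":[[0,-2,20],[0,0,30],[0,0,28],[0,0,0],[0,0,0]],"rot":[[0,0,0],[0,0,0],[0,0,0],[0,0,0],[0,0,0]]}'
python3 edge.py w8 -40 10; python3 g.py 516.7 -179.7 203 -17.8 -30
```

```text
time_s: 10.57
eef_pos: [0.5553, -0.1921, 0.1399]
orientation: [[0.313, 0.812, 0.493], [0.95, -0.273, -0.154], [0.01, 0.517, -0.856]]
contact_force: [0.7, 0.2, 0.5]
finger_gap: 0.0496
3679 x -14.4 55.8 ymid -2.7 slope -2.61 z -11.1 yrange [-24.9  24.9] rect ((20.671836853027344, 0.0014190673828125), (70.17942810058594, 49.99787139892578), 0.0038488672580569983)
t 10.62 pos [ 554.9 -192.   139.5] F [-0.   0.5 -0.9] gap 50.3 q [-0.43 -0.4   1.94  0.07  1.06 -0.12]
shift [  0.3  -1.7 -75.1] rot [ 1.06 -0.26 -0.66]
shift if at target orient [  0.   -3.  -75.1]
```

```bash
python3 -m pendant '{"jaw":[50,50,40,30,20],"translation":[[0,-1,6],[0,0,0],[0,0,0],[0,0,0],[0,0,0]],"rot":[[1,0,-0.5],[0,0,0],[0,0,0],[0,0,0],[0,0,0]]}'
python3 g.py 516.7 -179.7 203 -17.8 -30
python3 -m pendant '{"jaw":[6,6,6,6,6],"translation":[[0,0,0],[0,0,0],[0,0,0],[0,0,0],[0,0,0]],"rot":[[0,0,0],[0,0,0],[0,0,0],[0,0,0],[0,0,0]]}' 50
python3 g.py 516.7 -179.7 203 -17.8 -30
```

```text
time_s: 11.03
eef_pos: [0.558, -0.1933, 0.1405]
orientation: [[0.305, 0.821, 0.483], [0.952, -0.265, -0.151], [0.004, 0.506, -0.862]]
contact_force: [-1.1, -0.0, -0.2]
finger_gap: 0.0205
t 11.03 pos [ 558.  -193.3  140.5] F [-1.1 -0.  -0.2] gap 20.5 q [-0.43 -0.38  1.92  0.07  1.07 -0.13]
shift [  0.6  -5.8 -75.9] rot [ 0.43 -0.21 -0.08]
shift if at target orient [  0.3  -6.3 -75.9]
time_s: 11.45
eef_pos: [0.5566, -0.1928, 0.1404]
orientation: [[0.305, 0.822, 0.481], [0.952, -0.265, -0.151], [0.004, 0.504, -0.864]]
contact_force: [-2.0, 0.3, -0.5]
finger_gap: 0.0088
t 11.45 pos [ 556.6 -192.8  140.4] F [-2.   0.3 -0.5] gap 8.8 q [-0.43 -0.38  1.92  0.07  1.08 -0.13]
shift [  0.5  -4.7 -75.3] rot [ 0.28 -0.21 -0.08]
shift if at target orient [  0.3  -5.1 -75.2]
```

```bash
python3 -m pendant '{"jaw":[6,6,6,6,6],"translation":[[0,0,-10],[0,0,-25],[0,0,-30],[0,0,-30],[0,0,-30]],"rot":[[0,0,0],[0,0,0],[0,0,0],[0,0,0],[0,0,0]]}' 60
python3 -m pendant '{"jaw":[6,6,6,6,6],"translation":[[0,0,-30],[0,0,0],[0,0,0],[0,0,0],[0,0,0]],"rot":[[6,0,0],[6,0,0],[6,0,0],[6,0,0],[6,0,0]]}' 
python3 g.py 624 127 275 -2.3 0
```

```text
time_s: 11.87
eef_pos: [0.4926, -0.1722, 0.2407]
orientation: [[0.305, 0.83, 0.467], [0.952, -0.269, -0.144], [0.006, 0.489, -0.872]]
contact_force: [0.7, -1.1, -3.3]
finger_gap: 0.009
time_s: 12.28
eef_pos: [0.4708, -0.1653, 0.2795]
orientation: [[0.307, 0.952, -0.012], [0.952, -0.306, 0.008], [0.004, -0.014, -1.0]]
contact_force: [0.2, -0.4, -4.2]
finger_gap: 0.0085
t 12.28 pos [ 470.8 -165.3  279.5] F [ 0.2 -0.4 -4.2] gap 8.5 q [-0.41 -0.16  1.41  0.    1.9  -0.1 ]
shift [325.2  56.3   5.1] rot [ -0.77  -0.35 -15.55]
shift if at target orient [298.2 141.3   4.5]
```

```bash
python3 -m pendant '{"jaw":[6,6,6,6,6],"translation":[[20,3,0],[32,5,0],[33,6,0],[33,6,0],[33,6,0]],"rot":[[0,0,0],[0,0,0],[0,0,0],[0,0,0],[0,0,0]]}'
python3 -m pendant '{"jaw":[6,6,6,6,6],"translation":[[33,6,0],[33,6,0],[33,6,0],[20,4,0],[10,2,0]],"rot":[[0,0,-3],[0,0,-4],[0,0,-4],[0,0,-4],[0,0,0]]}'
python3 g.py 624 127 200 -2.3 0
```

```text
time_s: 12.7
eef_pos: [0.5463, -0.0322, 0.2758]
orientation: [[0.318, 0.948, -0.024], [0.948, -0.318, 0.009], [0.001, -0.026, -1.0]]
contact_force: [1.3, -0.6, -2.7]
finger_gap: 0.0089
time_s: 13.12
eef_pos: [0.6022, 0.0981, 0.2744]
orientation: [[0.047, 0.999, -0.023], [0.999, -0.047, 0.011], [0.01, -0.023, -1.0]]
contact_force: [-0.6, -0.6, -2.7]
finger_gap: 0.0089
t 13.12 pos [602.2  98.1 274.4] F [-0.6 -0.6 -2.7] gap 8.9 q [0.1  0.15 1.12 0.01 1.9  0.15]
shift [29.1 22.1 74.1] rot [-1.32 -0.56 -0.38]
shift if at target orient [29.7 20.6 74.4]
```

```bash
python3 -m pendant '{"jaw":[6,6,6,6,6],"translation":[[15,11,20],[15,11,20],[0,0,15],[0,0,0],[0,0,0]],"rot":[[-1.3,-0.5,-0.4],[0,0,0],[0,0,0],[0,0,0],[0,0,0]]}'
python3 g.py 624 127 200 -2.3 0
python3 -c "
from h import *
snap('wrist','w9')"
```

```text
time_s: 13.53
eef_pos: [0.6263, 0.1306, 0.2189]
orientation: [[0.046, 0.999, 0.004], [0.999, -0.046, 0.001], [0.001, 0.004, -1.0]]
contact_force: [-1.2, -0.0, -2.9]
finger_gap: 0.009
t 13.53 pos [626.3 130.6 218.9] F [-1.2 -0.  -2.9] gap 9.0 q [0.15 0.19 1.17 0.   1.78 0.2 ]
shift [-3.7 -2.2 18.9] rot [ 0.2  -0.05 -0.34]
shift if at target orient [-3.7 -2.2 18.9]
```

View pics/w9.png

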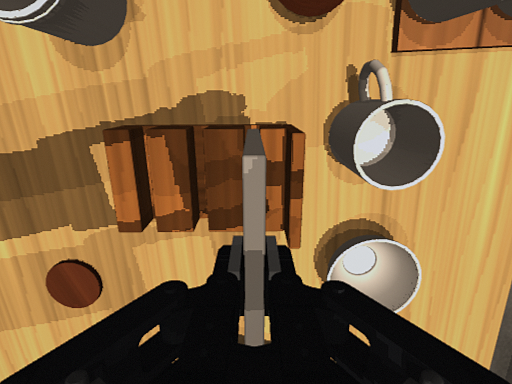

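```bash
cat > slot.py <<'E'
# tile side edge and slot gaps in rack-aligned world axes; args: name, x lo/hi of tile search
import sys
from h import *
observe()
c,s=snap('wrist',sys.argv[1]) if len(sys.argv)>2 else load(sys.argv[1])
p=cloud(c,s)*1000;e=1000*s['eef_pos']
a=np.radians(-2.3);ex=np.array([np.cos(a),np.sin(a)]);ey=np.array([-ex[1],ex[0]])
d=p[...,:2]-e[:2];X=d@ex;Y=d@ey;Z=p[...,2]
print("tcp",e.round(1),"tooly heading",np.degrees(np.arctan2(s['orientation'][1,1],s['orientation'][0,1])).round(2))
zt=e[2]
for dz in (-100,-80,-60,-40,-20,0):
    k=(abs(Z-(zt+dz))<8)&(abs(X)<25)&(Y>20)&(Y<90)
    if k.sum()>5:
        yy=Y[k];print("tile dz",dz,k.sum(),"x",np.percentile(X[k],[3,97]).round(1),"y",np.percentile(yy,[5,95]).round(1))
k=(abs(Z-54.5)<5)
for y0 in (-45,-30,0,15,30,40,48):
    m=k&(abs(Y-y0)<4)&(X>-170)&(X<60)
    if m.sum()<10: continue
    xs=np.sort(X[m]);g=np.diff(xs);i=np.where(g>7)[0];print("Y",y0,[(xs[j].round(1),xs[j+1].round(1)) for j in i],xs[0].round(1),xs[-1].round(1))
m=k&(X>-170)&(X<60)&(abs(Y)<75);print("rack rect",cv2.minAreaRect(p[m][:,:2].astype(np.float32)))
E
python3 slot.py w9
```

```text
tcp [626.3 130.6 218.9] tooly heading -2.64
tile dz -100 25 x [-5.6  3.2] y [54.3 55.1]
tile dz -80 28 x [-5.6  3.3] y [54.8 55.2]
tile dz -60 46 x [-5.6  3.4] y [54.7 55.5]
tile dz -40 58 x [-5.4  3.4] y [55.1 55.6]
tile dz -20 79 x [-5.3  3.8] y [55.2 55.8]
tile dz 0 122 x [-5.3  3.9] y [55.3 55.9]
Y -45 [(np.float64(-121.9), np.float64(-106.5)), (np.float64(-66.6), np.float64(-50.2)), (np.float64(-13.3), np.float64(11.3))] -148.2 31.3
Y -30 [(np.float64(-122.2), np.float64(-106.5)), (np.float64(-66.6), np.float64(-50.2)), (np.float64(-14.1), np.float64(11.2))] -149.1 31.2
Y 0 [(np.float64(-122.3), np.float64(-106.3)), (np.float64(-66.6), np.float64(-50.8)), (np.float64(-13.5), np.float64(12.1))] -148.6 31.2
Y 15 [(np.float64(-122.3), np.float64(-106.8)), (np.float64(-66.6), np.float64(-51.0)), (np.float64(-13.1), np.float64(12.0))] -148.5 31.3
Y 30 [(np.float64(-122.4), np.float64(-106.4)), (np.float64(-66.5), np.float64(-50.9)), (np.float64(-10.9), np.float64(8.9))] -148.5 31.0
Y 40 [(np.float64(-122.2), np.float64(-106.3)), (np.float64(-66.7), np.float64(-50.3)), (np.float64(-10.8), np.float64(6.9))] -148.5 31.2
Y 48 [(np.float64(-122.6), np.float64(-106.6)), (np.float64(-66.7), np.float64(-50.8)), (np.float64(-10.8), np.float64(5.9))] -148.2 41.8
rack rect ((572.5526123046875, 128.81732177734375), (110.006591796875, 190.77914428710938), 87.65338897705078)
```

```bash
python3 -m pendant '{"jaw":[6,6,6,6,6],"translation":[[-3,-1.5,15],[0,0,15],[0,0,8],[0,0,0],[0,0,0]],"rot":[[0.2,0,-0.3],[0,0,0],[0,0,0],[0,0,0],[0,0,0]]}'
python3 slot.py w10 1
```

```text
time_s: 14.0
eef_pos: [0.6261, 0.1236, 0.1881]
orientation: [[0.049, 0.999, 0.01], [0.999, -0.049, 0.001], [0.002, 0.01, -1.0]]
contact_force: [0.7, -0.8, -2.8]
finger_gap: 0.0092
tcp [626.1 123.6 188.1] tooly heading -2.8
tile dz -100 23 x [-4.9  4.1] y [54.2 55.1]
tile dz -80 28 x [-5.   3.9] y [54.9 55.3]
tile dz -60 41 x [-5.2  4. ] y [54.6 55.5]
tile dz -40 59 x [-4.9  3.8] y [55.1 55.6]
tile dz -20 75 x [-5.   3.9] y [55.2 55.8]
tile dz 0 126 x [-5.1  4. ] y [55.4 55.9]
Y -45 [(np.float64(-122.0), np.float64(-106.3)), (np.float64(-66.6), np.float64(-50.9)), (np.float64(-11.4), np.float64(10.8))] -148.1 31.4
Y -30 [(np.float64(-122.3), np.float64(-106.1)), (np.float64(-66.6), np.float64(-50.7)), (np.float64(-11.2), np.float64(10.8))] -148.6 31.3
Y 0 [(np.float64(-122.1), np.float64(-106.3)), (np.float64(-66.5), np.float64(-50.5)), (np.float64(-11.4), np.float64(11.6))] -148.2 31.4
Y 15 [(np.float64(-122.4), np.float64(-106.3)), (np.float64(-66.4), np.float64(-50.5)), (np.float64(-11.1), np.float64(11.5))] -148.1 31.5
Y 30 [(np.float64(-122.2), np.float64(-106.5)), (np.float64(-66.5), np.float64(-50.3)), (np.float64(-10.8), np.float64(9.7))] -148.8 31.4
Y 40 [(np.float64(-122.1), np.float64(-106.5)), (np.float64(-66.4), np.float64(-50.9)), (np.float64(-10.7), np.float64(7.9))] -148.2 31.4
Y 48 [(np.float64(-122.3), np.float64(-106.7)), (np.float64(-66.5), np.float64(-50.8)), (np.float64(-11.2), np.float64(5.4))] -148.3 31.3
rack rect ((570.7510375976562, 128.78018188476562), (110.13056945800781, 186.6195831298828), 87.67474365234375)
```

```bash
python3 -m pendant '{"jaw":[6,6,6,6],"translation":[[2,-2,4],[0,0,8],[0,0,0],[0,0,0]],"rot":[[0,0,-0.3],[0,0,0],[0,0,0],[0,0,0]]}'
python3 slot.py w11 1 | egrep 'tcp|tile|Y 15|Y 0|Y -45'
```

```text
time_s: 14.38
eef_pos: [0.6253, 0.1258, 0.1791]
orientation: [[0.044, 0.999, 0.016], [0.999, -0.044, 0.002], [0.003, 0.015, -1.0]]
contact_force: [0.1, -0.3, -3.2]
finger_gap: 0.0087
tcp [625.3 125.8 179.1] tooly heading -2.51
tile dz -100 24 x [-4.6  4.3] y [54.4 55.2]
tile dz -80 29 x [-4.8  4.1] y [54.9 55.4]
tile dz -60 44 x [-5.1  4. ] y [54.7 55.5]
tile dz -40 58 x [-5.   3.8] y [55.1 55.7]
tile dz -20 78 x [-5.2  3.9] y [55.1 55.8]
tile dz 0 125 x [-5.3  3.7] y [55.2 55.9]
Y -45 [(np.float64(-121.5), np.float64(-105.6)), (np.float64(-65.6), np.float64(-49.1)), (np.float64(-10.2), np.float64(11.3))] -147.6 32.4
Y 0 [(np.float64(-120.9), np.float64(-105.7)), (np.float64(-65.7), np.float64(-49.2)), (np.float64(-10.4), np.float64(11.9))] -147.6 32.3
Y 15 [(np.float64(-121.2), np.float64(-105.5)), (np.float64(-65.6), np.float64(-49.9)), (np.float64(-10.2), np.float64(11.7))] -148.0 32.3
```

```bash
python3 -m pendant '{"jaw":[6,6,6,6],"translation":[[0,-0.5,4],[0,0,4],[0,0,0],[0,0,0]],"rot":[[0.8,0.1,0],[0,0,0],[0,0,0],[0,0,0]]}'
python3 slot.py w12 1 | egrep 'tcp|tile|Y 15|Y 0|Y -45'
```

```text
time_s: 14.77
eef_pos: [0.6248, 0.126, 0.17]
orientation: [[0.043, 0.999, -0.0], [0.999, -0.043, 0.005], [0.005, -0.001, -1.0]]
contact_force: [0.3, -0.3, -2.9]
finger_gap: 0.0088
tcp [624.8 126.  170. ] tooly heading -2.49
tile dz -100 21 x [-6.3  2.7] y [54.3 55.4]
tile dz -80 28 x [-6.1  2.8] y [55.  55.5]
tile dz -60 43 x [-6.   3.1] y [54.8 55.6]
tile dz -40 63 x [-5.7  3. ] y [55.3 55.7]
tile dz -20 78 x [-5.5  3.5] y [55.3 55.8]
tile dz 0 128 x [-5.3  3.7] y [55.4 55.9]
Y -45 [(np.float64(-120.9), np.float64(-104.9)), (np.float64(-65.0), np.float64(-48.9)), (np.float64(-21.9), np.float64(19.0))] -147.2 32.9
Y 0 [(np.float64(-120.9), np.float64(-105.0)), (np.float64(-65.1), np.float64(-48.8)), (np.float64(-12.0), np.float64(9.5))] -147.7 32.7
Y 15 [(np.float64(-120.7), np.float64(-105.1)), (np.float64(-65.1), np.float64(-48.9)), (np.float64(-11.8), np.float64(9.4))] -147.1 32.8
```

```bash
python3 -m pendant '{"jaw":[6,6,6,6],"translation":[[0,0.4,3],[0,0,8],[0,0,8],[0,0,0]],"rot":[[-0.3,0,0],[0,0,0],[0,0,0],[0,0,0]]}'
python3 slot.py w13 1 | egrep 'tcp|tile|Y 15|Y 0|Y -45'
```

```text
time_s: 15.15
eef_pos: [0.6255, 0.1261, 0.1494]
orientation: [[0.043, 0.999, 0.006], [0.999, -0.043, 0.004], [0.005, 0.006, -1.0]]
contact_force: [-0.6, -0.3, -3.9]
finger_gap: 0.0085
tcp [625.5 126.1 149.4] tooly heading -2.49
tile dz -100 2073 x [-24.  24.] y [22.2 55.2]
tile dz -80 27 x [-5.6  3.3] y [55.  55.6]
tile dz -60 45 x [-5.3  3.4] y [55.2 55.6]
tile dz -40 63 x [-5.3  3.3] y [55.2 55.8]
tile dz -20 77 x [-5.4  3.5] y [55.2 55.8]
tile dz 0 124 x [-5.3  3.6] y [55.4 55.9]
Y -45 [(np.float64(-121.4), np.float64(-105.7)), (np.float64(-65.6), np.float64(-49.8)), (np.float64(-30.7), np.float64(28.4))] -147.3 32.1
Y 0 [(np.float64(-121.3), np.float64(-105.8)), (np.float64(-65.7), np.float64(-49.7)), (np.float64(-10.5), np.float64(8.6))] -148.0 32.2
Y 15 [(np.float64(-121.3), np.float64(-106.0)), (np.float64(-65.4), np.float64(-49.9)), (np.float64(-10.3), np.float64(9.3))] -147.8 32.2
```

```bash
python3 -m pendant '{"jaw":[6,6,6],"translation":[[0,-0.3,6],[0,0,6],[0,0,0]],"rot":[[0,0,0],[0,0,0],[0,0,0]]}'
python3 -m pendant '{"jaw":[6,6],"translation":[[0,0,3],[0,0,0]],"rot":[[0,0,0],[0,0,0]]}'
python3 -m pendant '{"jaw":[6,6],"translation":[[0,0,3],[0,0,0]],"rot":[[0,0,0],[0,0,0]]}'
python3 slot.py w14 1 | egrep 'tcp|tile|Y 15|Y 0|Y -45'
```

```text
time_s: 15.45
eef_pos: [0.6254, 0.1262, 0.1371]
orientation: [[0.043, 0.999, 0.007], [0.999, -0.043, 0.005], [0.005, 0.007, -1.0]]
contact_force: [-0.7, -0.3, -4.7]
finger_gap: 0.0088
time_s: 15.62
eef_pos: [0.6259, 0.1259, 0.135]
orientation: [[0.044, 0.999, 0.009], [0.999, -0.044, 0.004], [0.004, 0.009, -1.0]]
contact_force: [-0.9, -0.8, -3.1]
finger_gap: 0.0087
time_s: 15.78
eef_pos: [0.6269, 0.1252, 0.1355]
orientation: [[0.044, 0.999, 0.013], [0.999, -0.044, 0.003], [0.004, 0.013, -1.0]]
contact_force: [-0.7, -0.5, -4.6]
finger_gap: 0.009
tcp [626.9 125.2 135.5] tooly heading -2.54
tile dz -100 138 x [-22.8  23.5] y [25.2 56.3]
tile dz -80 2259 x [-24.  24.] y [22.1 55.3]
tile dz -60 43 x [-4.8  3.7] y [55.1 55.6]
tile dz -40 59 x [-5.1  3.4] y [55.2 55.7]
tile dz -20 77 x [-5.3  3.7] y [55.2 55.8]
tile dz 0 124 x [-5.3  3.6] y [55.3 55.9]
Y -45 [(np.float64(-122.5), np.float64(-106.9)), (np.float64(-67.1), np.float64(-51.3)), (np.float64(-30.9), np.float64(30.5))] -149.2 30.8
Y 0 [(np.float64(-122.6), np.float64(-107.3)), (np.float64(-67.1), np.float64(-51.5)), (np.float64(-11.7), np.float64(8.6))] -149.3 30.7
Y 15 [(np.float64(-122.3), np.float64(-107.3)), (np.float64(-66.9), np.float64(-51.5)), (np.float64(-11.4), np.float64(9.3))] -149.2 31.0
```

Run:
```python
from h import *
c,s=load("w14");p=cloud(c,s)*1000;e=1000*s['eef_pos'];d=p-e
m=(abs(d[...,0])<8)&(d[...,1]>20)&(d[...,1]<54)&(d[...,2]>-60)
print(m.sum(),np.percentile(p[m][:,2],[50,90,97,99.5]))
```

```text
1776 [146.54580317 147.32433187 147.65255958 148.09677169]
```

```bash
python3 -m pendant '{"jaw":[6,6,6],"translation":[[0,-1.5,0],[0,0,4],[0,0,0]],"rot":[[0.5,0,0],[0,0,0],[0,0,0]]}'
python3 -m pendant '{"jaw":[6,6],"translation":[[0,0,4],[0,0,0]],"rot":[[0,0,0],[0,0,0]]}'
python3 slot.py w15 1 | egrep 'tcp|tile|Y 0'
```

```text
time_s: 16.08
eef_pos: [0.6265, 0.1248, 0.1356]
orientation: [[0.045, 0.999, 0.009], [0.999, -0.045, 0.003], [0.004, 0.009, -1.0]]
contact_force: [-0.6, -0.2, -3.8]
finger_gap: 0.0089
time_s: 16.25
eef_pos: [0.6274, 0.1244, 0.135]
orientation: [[0.045, 0.999, 0.013], [0.999, -0.045, 0.003], [0.004, 0.013, -1.0]]
contact_force: [-2.8, 1.8, -4.6]
finger_gap: 0.0086
tcp [627.4 124.4 135. ] tooly heading -2.58
tile dz -100 147 x [-22.8  23.2] y [25.5 57.1]
tile dz -80 2309 x [-24.   23.9] y [22.2 55.9]
tile dz -60 37 x [-5.2  3.3] y [55.3 55.6]
tile dz -40 63 x [-5.1  3.6] y [55.2 55.7]
tile dz -20 77 x [-5.5  3.6] y [55.3 55.9]
tile dz 0 126 x [-5.4  3.5] y [55.4 55.9]
Y 0 [(np.float64(-123.2), np.float64(-107.8)), (np.float64(-67.5), np.float64(-52.0)), (np.float64(-11.8), np.float64(8.6))] -150.1 30.3
```

```bash
python3 -m pendant '{"jaw":[14,20,26,30,30],"translation":[[0,0,0],[0,0,0],[0,0,0],[0,0,0],[0,0,0]],"rot":[[0,0,0],[0,0,0],[0,0,0],[0,0,0],[0,0,0]]}'
python3 slot.py w16 1 | egrep 'tcp|tile|Y 0'
python3 -m pendant '{"jaw":[30,30,30,30,30],"translation":[[0,0,-15],[0,0,-25],[0,0,-35],[0,0,-35],[0,0,-35]],"rot":[[0,0,0],[0,0,0],[0,0,0],[0,0,0],[0,0,0]]}'
python3 g.py 480 -300 300 -17.8 -30;python3 g.py 480 -300 300 -17.8 0
```

```text
time_s: 16.72
eef_pos: [0.6279, 0.1247, 0.1335]
orientation: [[0.045, 0.999, 0.014], [0.999, -0.045, 0.003], [0.004, 0.014, -1.0]]
contact_force: [0.1, 0.5, 0.0]
finger_gap: 0.03
tcp [627.9 124.7 133.5] tooly heading -2.56
tile dz -100 146 x [-23.  23.] y [30.3 56.8]
tile dz -80 2373 x [-24.   24.1] y [22.2 56. ]
tile dz -60 47 x [-5.7  3. ] y [54.5 55.1]
tile dz -40 63 x [-5.7  3. ] y [54.5 55. ]
tile dz -20 90 x [-5.8  3. ] y [54.4 54.9]
tile dz 0 131 x [-5.9  3.2] y [54.3 54.9]
Y 0 [(np.float64(-123.7), np.float64(-108.1)), (np.float64(-68.1), np.float64(-52.3)), (np.float64(-12.4), np.float64(8.5))] -150.1 29.8
time_s: 17.18
eef_pos: [0.6228, 0.1239, 0.2691]
orientation: [[0.045, 0.999, -0.009], [0.999, -0.045, -0.0], [-0.001, -0.009, -1.0]]
contact_force: [0.6, 0.1, 0.8]
finger_gap: 0.0301
t 17.18 pos [622.8 123.9 269.1] F [0.6 0.1 0.8] gap 30.1 q [0.14 0.2  1.07 0.   1.88 0.19]
shift [-429.9 -123.9  -29.4] rot [-30.34  -3.88  14.92]
shift if at target orient [-447.2    9.9  -30. ]
t 17.18 pos [622.8 123.9 269.1] F [0.6 0.1 0.8] gap 30.1 q [0.14 0.2  1.07 0.   1.88 0.19]
shift [-429.9 -123.9  -29.4] rot [-0.51  0.12 15.23]
shift if at target orient [-447.2   -6.4  -30.9]
```

```bash
python3 -m pendant '{"jaw":[50,50,50,50,50],"translation":[[-30,-10,0],[-36,-11,0],[-36,-11,0],[-36,-11,0],[-36,-11,0]],"rot":[[0,0,0],[0,0,0],[0,0,0],[0,0,0],[0,0,0]]}'
python3 -m pendant '{"jaw":[50,50,50,50,50],"translation":[[-36,-11,0],[-36,-11,0],[-36,-11,0],[-36,-11,0],[-36,-11,0]],"rot":[[0,0,0],[0,0,0],[0,0,3],[0,0,4],[0,0,4]]}'
python3 -m pendant '{"jaw":[50,50,50,50,50],"translation":[[-36,-11,0],[-20,0,0],[0,0,0],[0,0,0],[0,0,0]],"rot":[[-5,0,4],[-6,0,0],[-6,0,0],[-6,0,0],[-6,0,0]]}'
python3 g.py 476 -310 201 -17.8 -30
```

```text
time_s: 17.6
eef_pos: [0.5645, -0.0455, 0.2814]
orientation: [[0.032, 0.999, 0.012], [0.999, -0.032, 0.003], [0.004, 0.012, -1.0]]
contact_force: [0.2, -1.1, -0.3]
finger_gap: 0.0501
time_s: 18.02
eef_pos: [0.4938, -0.2289, 0.281]
orientation: [[0.225, 0.974, 0.016], [0.974, -0.225, 0.002], [0.005, 0.015, -1.0]]
contact_force: [0.7, -1.6, 0.1]
finger_gap: 0.05
time_s: 18.43
eef_pos: [0.466, -0.2932, 0.2783]
orientation: [[0.312, 0.817, 0.486], [0.95, -0.271, -0.154], [0.006, 0.51, -0.86]]
contact_force: [-0.4, 0.7, -0.7]
finger_gap: 0.05
t 18.43 pos [ 466.  -293.2  278.3] F [-0.4  0.7 -0.7] gap 50.0 q [-0.76 -0.48  1.75  0.23  1.38 -0.42]
shift [-13.3 -26.7  74. ] rot [ 0.64 -0.1  -0.48]
shift if at target orient [-13.  -26.   74.3]
```

```bash
python3 -m pendant '{"jaw":[50,50,50,50,50],"translation":[[-7,-14,25],[-7,-13,25],[0,-3,28],[0,0,0],[0,0,0]],"rot":[[0.6,0,-0.4],[0,0,0],[0,0,0],[0,0,0],[0,0,0]]}'
python3 edge.py w17 60 115;python3 g.py 476 -310 201 -17.8 -30
```

```text
time_s: 18.85
eef_pos: [0.4714, -0.312, 0.1983]
orientation: [[0.311, 0.816, 0.488], [0.95, -0.265, -0.163], [-0.004, 0.515, -0.857]]
contact_force: [-0.8, 0.0, 1.1]
finger_gap: 0.05
1367 x -39.8 49.6 ymid 1.3 slope -0.09 z 90.6 yrange [-3.6  6.1] rect ((4.8875274658203125, 1.1003832817077637), (89.39203643798828, 10.067761421203613), 0.3095046281814575)
t 18.9 pos [ 471.3 -311.8  197.9] F [-0.5  1.4 -0.9] gap 50.1 q [-0.78 -0.45  1.88  0.24  1.23 -0.48]
shift [ 3.2  5.  -0.7] rot [ 0.9   0.34 -0.18]
shift if at target orient [ 3.2  5.  -0.8]
```

```bash
python3 -m pendant '{"jaw":[50,50,50,50,50],"translation":[[5,2,30],[0,0,35],[0,0,30],[0,0,12],[0,0,0]],"rot":[[1,0.3,0],[0,0,0],[0,0,0],[0,0,0],[0,0,0]]}'
python3 edge.py w18 -40 10;python3 g.py 471.3 -311.8 197.9 -17.8 -30
```

```text
time_s: 19.32
eef_pos: [0.532, -0.3277, 0.1187]
orientation: [[0.307, 0.818, 0.486], [0.952, -0.261, -0.163], [-0.006, 0.513, -0.858]]
contact_force: [0.4, 0.4, 0.0]
finger_gap: 0.0503
3170 x -15.5 45.4 ymid -6.6 slope -6.68 z -9.8 yrange [-24.9  25. ] rect ((14.914365768432617, 0.00279998779296875), (60.899044036865234, 49.99986267089844), 0.011192860081791878)
t 19.37 pos [ 531.9 -327.7  119.9] F [-0.5  0.9  0.2] gap 50.3 q [-0.71 -0.25  1.86  0.23  1.04 -0.46]
shift [ -4.  -13.6 -99. ] rot [0.91 0.39 0.11]
shift if at target orient [ -3.3 -15.2 -98.8]
```

```bash
python3 -m pendant '{"jaw":[50,50,50,50],"translation":[[0,-7,3],[0,-6,4],[0,0,0],[0,0,0]],"rot":[[0.9,0.3,0],[0,0,0],[0,0,0],[0,0,0]]}'
python3 - <<'E'
from h import *
observe();c,s=snap('wrist','w19');p=cloud(c,s);O=np.array(s['orientation']);q=1000*(p-s['eef_pos'])@O
m=(q[...,0]>15)&(q[...,0]<42)&(abs(q[...,1])<20)&(q[...,2]<20)&(q[...,2]>-45)
P=q[m];print(m.sum(),np.percentile(P,[3,50,97],axis=0).round(1))
E
python3 g.py 471.3 -311.8 197.9 -17.8 -30
```

```text
time_s: 19.7
eef_pos: [0.5251, -0.3266, 0.1143]
orientation: [[0.304, 0.822, 0.481], [0.953, -0.26, -0.158], [-0.005, 0.506, -0.863]]
contact_force: [0.1, -0.3, 0.6]
finger_gap: 0.0497
1302 [[ 15.8  -7.5 -11.1]
 [ 29.3  -2.8 -10. ]
 [ 41.3   1.9  -8.8]]
t 19.75 pos [ 525.1 -326.6  114.3] F [0.1 0.6 1. ] gap 49.6 q [-0.72 -0.26  1.87  0.23  1.04 -0.47]
shift [  -2.7   -5.8 -100.3] rot [0.39 0.22 0.22]
shift if at target orient [  -2.3   -6.5 -100.3]
```

```bash
python3 -m pendant '{"jaw":[50,40,30,20,16],"translation":[[0,-2,6],[0,-1,0],[0,0,0],[0,0,0],[0,0,0]],"rot":[[0.3,0,0],[0,0,0],[0,0,0],[0,0,0],[0,0,0]]}'
python3 -m pendant '{"jaw":[6,6,6,6,6],"translation":[[0,0,0],[0,0,0],[0,0,0],[0,0,0],[0,0,0]],"rot":[[0,0,0],[0,0,0],[0,0,0],[0,0,0],[0,0,0]]}' 50
python3 -m pendant '{"jaw":[6,6,6,6,6],"translation":[[0,0,-10],[0,0,-25],[0,0,-30],[0,0,-30],[0,0,-30]],"rot":[[0,0,0],[0,0,0],[0,0,0],[0,0,0],[0,0,0]]}' 60
python3 -m pendant '{"jaw":[6,6,6,6,6],"translation":[[0,0,-30],[0,0,-20],[0,0,-10],[0,0,0],[0,0,0]],"rot":[[6,0,0],[6,0,0],[6,0,0],[6,0,0],[6,0,0]]}' 
python3 g.py 512 127 290 -2.3 0
```

```text
time_s: 20.17
eef_pos: [0.5255, -0.3274, 0.1091]
orientation: [[0.305, 0.824, 0.478], [0.952, -0.26, -0.159], [-0.007, 0.504, -0.864]]
contact_force: [-0.1, 0.7, 0.3]
finger_gap: 0.0158
time_s: 20.58
eef_pos: [0.5253, -0.3273, 0.1091]
orientation: [[0.305, 0.824, 0.477], [0.952, -0.26, -0.159], [-0.007, 0.503, -0.864]]
contact_force: [-1.3, 0.4, 0.5]
finger_gap: 0.0092
time_s: 21.0
eef_pos: [0.4649, -0.3051, 0.2132]
orientation: [[0.305, 0.826, 0.475], [0.952, -0.264, -0.151], [0.001, 0.498, -0.867]]
contact_force: [0.5, 0.3, -2.7]
finger_gap: 0.0093
time_s: 21.42
eef_pos: [0.431, -0.2945, 0.2773]
orientation: [[0.312, 0.95, -0.013], [0.95, -0.312, -0.0], [-0.004, -0.013, -1.0]]
contact_force: [0.0, 0.0, -2.6]
finger_gap: 0.0088
t 21.42 pos [ 431.  -294.5  277.3] F [ 0.   0.  -2.6] gap 8.8 q [-0.66 -0.1   1.36 -0.01  1.89 -0.34]
shift [425.6 -54.8 -13.8] rot [ -0.75   0.14 -15.88]
shift if at target orient [424.4  64.  -12.7]
```

```bash
python3 -m pendant '{"jaw":[6,6,6,6,6],"translation":[[25,-4,0],[36,-5,0],[37,-5,0],[37,-5,0],[37,-5,0]],"rot":[[0,0,0],[0,0,0],[0,0,0],[0,0,0],[0,0,0]]}'
python3 -m pendant '{"jaw":[6,6,6,6,6],"translation":[[37,-5,0],[37,-5,0],[37,-5,0],[37,-5,0],[37,-5,0]],"rot":[[0,0,0],[0,0,0],[0,0,0],[0,0,0],[0,0,0]]}'
python3 -m pendant '{"jaw":[6,6,6,6,6],"translation":[[25,-3,0],[0,0,0],[0,0,0],[0,0,0],[0,0,0]],"rot":[[0,0,-4],[0,0,-4],[0,0,-4],[0,0,-4],[0,0,0]]}'
python3 g.py 512 127 200 -2.3 0
```

```text
time_s: 21.83
eef_pos: [0.4656, -0.1256, 0.2673]
orientation: [[0.322, 0.946, -0.037], [0.947, -0.322, 0.01], [-0.003, -0.038, -0.999]]
contact_force: [0.1, -0.5, -1.0]
finger_gap: 0.0091
time_s: 22.25
eef_pos: [0.5009, 0.0667, 0.2672]
orientation: [[0.324, 0.945, -0.038], [0.946, -0.324, 0.01], [-0.002, -0.039, -0.999]]
contact_force: [0.6, -1.0, -1.5]
finger_gap: 0.0087
time_s: 22.67
eef_pos: [0.5054, 0.1027, 0.2657]
orientation: [[0.025, 0.999, -0.041], [1.0, -0.024, 0.014], [0.013, -0.041, -0.999]]
contact_force: [-0.0, 0.2, -1.7]
finger_gap: 0.009
t 22.67 pos [505.4 102.7 265.7] F [-0.   0.2 -1.7] gap 9.0 q [ 0.12 -0.1   1.38  0.02  1.89  0.15]
shift [23.6  8.7 65.7] rot [-2.36 -0.71  0.88]
shift if at target orient [24.5  5.7 65.7]
```

```bash
sed -i 's/(X>-170)&(X<60)/(X>-50)\&(X<150)/g' slot.py
python3 -m pendant '{"jaw":[6,6,6,6,6],"translation":[[12,3,30],[12,3,30],[0,0,30],[0,0,8],[0,0,0]],"rot":[[-2.3,-0.7,0.8],[0,0,0],[0,0,0],[0,0,0],[0,0,0]]}'
python3 -m pendant '{"jaw":[6],"translation":[[0,0,0]],"rot":[[0,0,0]]}'
python3 slot.py w20 1;python3 g.py 512 127 160 -2.3 0
```

```text
time_s: 23.08
eef_pos: [0.5117, 0.1273, 0.167]
orientation: [[0.051, 0.999, 0.006], [0.999, -0.051, 0.001], [0.001, 0.006, -1.0]]
contact_force: [0.0, 0.2, -1.3]
finger_gap: 0.009
time_s: 23.17
eef_pos: [0.5114, 0.1269, 0.167]
orientation: [[0.052, 0.999, 0.004], [0.999, -0.052, 0.0], [0.001, 0.004, -1.0]]
contact_force: [0.7, 0.1, -1.1]
finger_gap: 0.0088
tcp [511.4 126.9 167. ] tooly heading -3.01
tile dz -80 29 x [-4.9  4.4] y [46.1 47.3]
tile dz -60 62 x [-4.9  4.2] y [46.7 47.3]
tile dz -40 84 x [-5.   4.2] y [46.5 47.3]
tile dz -20 117 x [-4.9  4.2] y [46.4 47.2]
tile dz 0 181 x [-4.9  4.3] y [46.3 47.1]
Y -45 [(np.float64(-21.5), np.float64(19.0)), (np.float64(47.3), np.float64(63.6))] -33.6 110.4
Y -30 [(np.float64(-12.1), np.float64(10.0)), (np.float64(47.7), np.float64(63.5))] -33.9 110.8
Y 0 [(np.float64(-11.3), np.float64(10.0)), (np.float64(48.0), np.float64(63.7))] -34.0 110.5
Y 15 [(np.float64(-10.1), np.float64(9.2)), (np.float64(47.3), np.float64(63.5))] -34.0 110.1
Y 30 [(np.float64(-8.1), np.float64(8.3)), (np.float64(47.4), np.float64(63.6))] -34.1 110.7
Y 40 [(np.float64(-8.0), np.float64(8.4)), (np.float64(47.9), np.float64(63.7))] -33.5 110.6
Y 48 [(np.float64(-8.0), np.float64(8.4)), (np.float64(47.5), np.float64(63.7))] -34.0 110.9
rack rect ((569.1814575195312, 128.828857421875), (110.704345703125, 183.68328857421875), 87.48849487304688)
t 23.22 pos [511.7 126.9 167.6] F [ 0.4 -0.7 -1.8] gap 8.9 q [ 0.18 -0.11  1.57 -0.    1.68  0.23]
shift [0.1 0.2 7.6] rot [ 0.3  -0.05 -0.71]
shift if at target orient [0.1 0.3 7.6]
```

```bash
python3 -m pendant '{"jaw":[6,6,6,6,6],"translation":[[0,0,8],[0,0,8],[0,0,8],[0,0,0],[0,0,0]],"rot":[[0.2,0,-0.5],[0,0,0],[0,0,0],[0,0,0],[0,0,0]]}'
python3 slot.py w21 1|egrep 'tcp|tile|Y 0|Y 48'
```

```text
time_s: 23.63
eef_pos: [0.5148, 0.1262, 0.148]
orientation: [[0.046, 0.999, 0.011], [0.999, -0.046, 0.002], [0.003, 0.011, -1.0]]
contact_force: [0.0, 0.8, -0.6]
finger_gap: 0.0088
tcp [514.8 126.2 148. ] tooly heading -2.63
tile dz -100 1208 x [-23.9  23.8] y [22.6 59.5]
tile dz -80 29 x [-5.1  4.1] y [46.4 47.6]
tile dz -60 60 x [-4.9  4.1] y [46.9 47.4]
tile dz -40 85 x [-5.1  4.2] y [46.5 47.4]
tile dz -20 117 x [-4.9  4.2] y [46.5 47.2]
tile dz 0 174 x [-5.2  4.1] y [46.3 47.1]
Y 0 [(np.float64(-11.6), np.float64(9.8)), (np.float64(44.4), np.float64(60.4))] -37.4 107.0
Y 48 [(np.float64(-11.3), np.float64(5.1)), (np.float64(44.3), np.float64(60.3))] -37.0 107.4
```

```bash
python3 -m pendant '{"jaw":[6,6,6,6],"translation":[[0,-2.7,0],[0,0,0],[0,0,0],[0,0,0]],"rot":[[0.4,0,0],[0,0,0],[0,0,0],[0,0,0]]}'
python3 slot.py w22 1|egrep 'tcp|tile|Y 0|Y 48'
```

```text
time_s: 24.02
eef_pos: [0.512, 0.1264, 0.1487]
orientation: [[0.046, 0.999, 0.004], [0.999, -0.046, 0.003], [0.003, 0.004, -1.0]]
contact_force: [-0.3, -0.2, -2.4]
finger_gap: 0.0089
tcp [512.  126.4 148.7] tooly heading -2.63
tile dz -100 2156 x [-23.9  23.9] y [22.3 58.8]
tile dz -80 29 x [-5.7  3.5] y [46.5 47.5]
tile dz -60 59 x [-5.3  3.6] y [46.9 47.5]
tile dz -40 85 x [-5.4  3.8] y [46.4 47.3]
tile dz -20 119 x [-5.1  3.9] y [46.5 47.2]
tile dz 0 178 x [-5.2  4. ] y [46.3 47.1]
Y 0 [(np.float64(-10.7), np.float64(9.2)), (np.float64(47.1), np.float64(63.0))] -34.1 109.9
Y 48 [(np.float64(-8.5), np.float64(7.4)), (np.float64(47.5), np.float64(63.0))] -34.0 110.1
```

```bash
python3 -m pendant '{"jaw":[6,6,6,6],"translation":[[0,-0.4,7],[0,-0.5,7],[0,-0.3,6],[0,0,0]],"rot":[[0,0,0],[0.2,0,0],[0,0,0],[0,0,0]]}'
python3 slot.py w23 1|egrep 'tcp|tile|Y 0|Y 48'
```

```text
time_s: 24.4
eef_pos: [0.5109, 0.1266, 0.127]
orientation: [[0.046, 0.999, 0.001], [0.999, -0.046, 0.003], [0.003, 0.001, -1.0]]
contact_force: [-0.2, 0.1, -1.7]
finger_gap: 0.0089
tcp [510.9 126.6 127. ] tooly heading -2.63
tile dz -100 131 x [-23.   23.6] y [25.3 59.4]
tile dz -80 462 x [-23.9  23.5] y [23.7 59.4]
tile dz -60 57 x [-5.4  3.4] y [47.  47.5]
tile dz -40 84 x [-5.5  3.7] y [46.6 47.4]
tile dz -20 113 x [-5.4  3.8] y [46.4 47.2]
tile dz 0 185 x [-5.1  4. ] y [46.4 47.1]
Y 0 [(np.float64(-10.0), np.float64(8.8)), (np.float64(48.4), np.float64(64.2))] -33.0 110.9
Y 48 [(np.float64(48.1), np.float64(64.2))] -33.4 111.8
```

```bash
python3 -m pendant '{"jaw":[6,6,6,6],"translation":[[0,0.8,7],[0,0,7],[0,0,4],[0,0,0]],"rot":[[0,0,0],[0,0,0],[0,0,0],[0,0,0]]}'
python3 -m pendant '{"jaw":[6,6],"translation":[[0,0,4],[0,0,0]],"rot":[[0,0,0],[0,0,0]]}'
python3 -m pendant '{"jaw":[6,6],"translation":[[0,0,4],[0,0,0]],"rot":[[0,0,0],[0,0,0]]}'
cat > top.py <<'E'
import sys
from h import *
observe();c,s=snap('wrist',sys.argv[1]);p=cloud(c,s)*1000;e=1000*s['eef_pos'];d=p-e
m=(abs(d[...,0])<8)&(d[...,1]>20)&(d[...,1]<46)&(d[...,2]>-60)
print("tile top z",np.percentile(p[m][:,2],[50,90,97,99.5]).round(1))
E
python3 top.py w24; sed -i 's/^.*dz.*8)&(abs.*$/&/' slot.py; python3 slot.py w24|egrep 'tcp|tile|Y 0|Y 48'
```

```text
time_s: 24.78
eef_pos: [0.5119, 0.1267, 0.1074]
orientation: [[0.046, 0.999, 0.001], [0.999, -0.046, 0.003], [0.003, 0.001, -1.0]]
contact_force: [0.6, 0.9, -1.6]
finger_gap: 0.0088
time_s: 24.95
eef_pos: [0.5117, 0.1266, 0.1025]
orientation: [[0.046, 0.999, 0.001], [0.999, -0.046, 0.003], [0.003, 0.0, -1.0]]
contact_force: [0.1, -0.1, -1.2]
finger_gap: 0.0091
time_s: 25.12
eef_pos: [0.5134, 0.1273, 0.1025]
orientation: [[0.046, 0.999, 0.006], [0.999, -0.046, 0.005], [0.005, 0.006, -1.0]]
contact_force: [0.5, 0.0, -2.1]
finger_gap: 0.0091
tile top z [117.4 118.2 118.6 119. ]
tcp [513.4 127.3 102.5] tooly heading -2.61
tile dz -100 2957 x [-23.5  23.5] y [59.7 88.6]
tile dz -80 683 x [-17.5  17.9] y [32.  58.6]
tile dz -60 295 x [-22.9  22.1] y [32.6 58.6]
tile dz -40 3484 x [-23.9  24. ] y [22.2 56.8]
tile dz -20 121 x [-5.3  3.9] y [46.5 47.2]
tile dz 0 176 x [-5.2  4.1] y [46.3 47.1]
Y 0 [(np.float64(-9.7), np.float64(7.3)), (np.float64(46.3), np.float64(61.8))] -35.7 108.7
Y 48 [(np.float64(46.0), np.float64(61.8))] -35.6 109.3
```

```bash
python3 -m pendant '{"jaw":[6,6,6],"translation":[[0,-1,0],[0,0,5],[0,0,0]],"rot":[[0.2,0,0],[0,0,0],[0,0,0]]}'
python3 top.py w25
python3 -m pendant '{"jaw":[12,14,20,26,30],"translation":[[0,0,0],[0,0,0],[0,0,0],[0,0,0],[0,0,0]],"rot":[[0,0,0],[0,0,0],[0,0,0],[0,0,0],[0,0,0]]}'
python3 top.py w26; python3 slot.py w26|egrep 'tcp|dz 0|dz -20|Y 0|Y 48'
```

```text
time_s: 25.42
eef_pos: [0.5143, 0.1284, 0.1024]
orientation: [[0.045, 0.999, 0.01], [0.999, -0.045, 0.008], [0.008, 0.01, -1.0]]
contact_force: [0.0, -0.1, -1.4]
finger_gap: 0.009
tile top z [117.4 118.2 118.6 118.9]
time_s: 25.88
eef_pos: [0.5141, 0.1283, 0.1008]
orientation: [[0.045, 0.999, 0.009], [0.999, -0.045, 0.008], [0.008, 0.009, -1.0]]
contact_force: [1.2, -0.6, -0.1]
finger_gap: 0.0299
tile top z [115.9 116.7 117.  117.5]
tcp [514.1 128.3 100.8] tooly heading -2.6
tile dz -20 111 x [-4.3  4.7] y [47.4 48. ]
tile dz 0 162 x [-4.3  4.7] y [47.3 48. ]
Y 0 [(np.float64(-10.5), np.float64(8.7)), (np.float64(45.2), np.float64(61.0))] -36.4 108.0
Y 48 [(np.float64(45.4), np.float64(61.0)), (np.float64(108.6), np.float64(141.9))] -36.6 144.0
```

```bash
python3 -m pendant '{"jaw":[30,30,30,30,30],"translation":[[0,0,-15],[0,0,-25],[0,0,-35],[0,0,-35],[0,0,-35]],"rot":[[0,0,0],[0,0,0],[0,0,0],[0,0,0],[0,0,0]]}'
python3 -m pendant '{"jaw":[30,30,30,30,30],"translation":[[-30,-5,0],[-36,-10,0],[-36,-10,0],[-36,-10,0],[-36,-10,0]],"rot":[[0,0,0],[0,0,0],[0,0,0],[0,0,0],[0,0,0]]}'
python3 -m pendant '{"jaw":[30,30,30,30],"translation":[[-36,-10,0],[-36,-10,0],[-10,0,0],[0,0,0]],"rot":[[0,0,0],[0,0,0],[0,0,0],[0,0,0]]}'
python3 - <<'E'
from h import *
c,s=snap('side','s2');d,_=snap('top','t3')
A=cv2.resize(c["pixels"][170:330,130:290],None,fx=2.5,fy=2.5);B=cv2.resize(d["pixels"][120:280,110:270],None,fx=2.5,fy=2.5)
cv2.imwrite('pics/fin.png',np.hstack([A,B]))
p=cloud(d,s)*1000;x,y,z=p[...,0],p[...,1],p[...,2]
def f(n,m): q=p[m];print(n,len(q),cv2.minAreaRect(q[:,:2].astype(np.float32)),q[:,2].max().round(1),np.median(q[:,2]).round(1))
f("large",(z>130)&(z<160)&(abs(x-624)<30)&(abs(y-127)<70))
f("small",(z>105)&(z<130)&(abs(x-512)<30)&(abs(y-127)<60))
m=(z>100)&(z<120)&(np.hypot(x-462,y-312)<70);q=p[m];print("crock",cv2.minEnclosingCircle(q[:,:2].astype(np.float32)))
m=(z>121)&(np.hypot(x-462,y-312)<110);q=p[m];print("paddle",len(q),q.mean(0) if len(q) else 0,q[:,2].max() if len(q) else 0)
if len(q): print(q[q[:,2].argmax()])
E
```

```text
time_s: 26.35
eef_pos: [0.5086, 0.1264, 0.2374]
orientation: [[0.045, 0.999, -0.014], [0.999, -0.045, 0.003], [0.003, -0.015, -1.0]]
contact_force: [0.4, 0.3, 1.3]
finger_gap: 0.0297
time_s: 26.77
eef_pos: [0.4588, -0.0447, 0.248]
orientation: [[0.032, 0.999, 0.004], [0.999, -0.033, 0.007], [0.007, 0.004, -1.0]]
contact_force: [0.5, -1.0, 0.7]
finger_gap: 0.0296
time_s: 27.1
eef_pos: [0.4319, -0.1351, 0.2476]
orientation: [[0.04, 0.999, 0.005], [0.999, -0.04, 0.004], [0.004, 0.005, -1.0]]
contact_force: [0.2, -0.1, -0.5]
finger_gap: 0.0302
large 158 ((625.5877685546875, 125.19818115234375), (107.74962615966797, 10.470235824584961), 87.78246307373047) 149.9 142.9
small 120 ((513.3628540039062, 131.6512451171875), (89.85958099365234, 9.580445289611816), 88.89452362060547) 122.1 112.5
crock ((461.46929931640625, 312.6170959472656), 44.62799835205078)
paddle 211 [499.8107449  338.13868741 150.08788722] 172.9540629081963
[501.44236959 355.07053182 172.95406291]
```

View pics/fin.png

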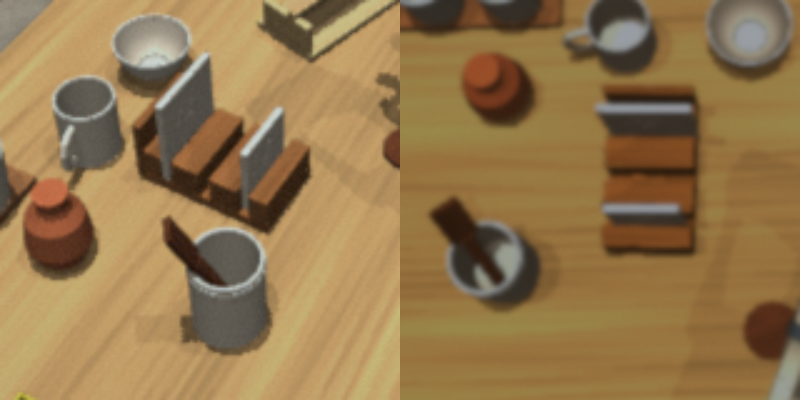

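```bash
python3 -c "
from station import *
print(finish_job())"
```

```text
the job is handed in; nothing more can be done
None
```

The job is done and handed in at about 27 s of the 72 s allowed. The interface gave no verdict, so what follows rests on my own last checks from the top and side cameras.

- **Paddle:** it stands in the upright crock, handle down and blade up. I put its lean at about 30° from the height of the blade tip. I could not see the butt; I released it about 30 mm up and it settled lower.
- **Crock:** it measured within about 1 mm of where it started.
- **Large tile:** it stands upright in the slot next to the end board. It is about 1–2 mm off centre across the slot and within 5 mm along it.
- **Small tile:** it stands upright in the slot at the open end. It is about 1–3 mm off centre across the slot and about 4 mm along it.
- **Middle slot and bystanders:** the middle slot is empty and the bystanders in view look undisturbed. The cup was outside my final crop, so I did not check it.

**Checks that disagreed:**
- The wrist camera put the tile tops 1–2 mm higher than they should sit on the slot floor. It read other known heights about 1 mm high too, and both tiles stopped going down when pushed.
- The small tile settled about 1.5 mm when I let go.
- When I first closed on the paddle, the gripper rose about 9 mm. It ended up holding the blade only at the fingertips, but the grip held.

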